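# Load the deburring tray with stuck castings and set its timer

## Robot

A 6-joint arm with a two-finger parallel gripper is mounted at the origin on the work surface. World frame = base frame: x ahead of the robot, y to its left, z up, the work surface at z = 0. Lengths are in m, angles in degrees, forces in N, time in s.
With the tool pointing down it reaches from about 0.375 to 0.9 m from the base axis. Payload 3.1 kg.
Tool frame: the origin (TCP) lies on the centre line of the jaws, within the pads' length; the fingertips stand 25 mm ahead of it and the grasp point (between the pads) lies 6 mm ahead of it; z points along the fingers, y is the line along which they close (so a half turn about z gives the same grasp; the last joint's range is limited). The gripper opens to 87 mm and grips with 3 to 60 N. Pads are 19 mm wide; open, the fingers measure 117 mm over their backs; the gripper's body (75 mm by 190 mm) begins 51 mm behind the grasp point.
Start: joints at [-10.227, 30.224, 82.088, -0, 67.689, -10.227], TCP at [0.625, 0, 0.248] pointing down, gripper open.
Joint ranges: [-176.69, 176.69], [-43.24, 126.21], [12.49, 139.97], [-82, 262], [0, 151.66], [-163.58, 163.58]. Speed limits (degrees/s): [159.86, 159.86, 180, 180, 180, 180].

## Interface

Orientations are given as a 3x3 rotation matrix whose columns are the frame's x, y, z axes.
In Python, from rig import read_state, capture, camera_params, hand_in gives the robot as it stands.
- The arm moves only by the tool apply_moves, never from a script. Its argument "rows" is a list of rows, each an object of numbers: "x", "y", "z": the shift along the tool's x, y, z in mm; "rx", "ry", "rz": the turn, a rotation vector about the tool's x, y, z in units of 6 degrees (1.0 is 6 degrees); "claw": the closure in counts, from 0 (fully open) to 255 (shut). A call has 1 to 10 rows; each row is the pose to reach, as a shift and turn from the pose commanded when the call began, along the tool's axes at that moment; what a row does not reach only later rows make up. A row lasts 1/8 s, in which the tool goes at most 62.5 mm and 10.7 degrees, less where a joint would pass 70% of its speed; a pose out of reach is approached as far as the arm can. A call with a gripper value outside its range is refused whole. The fingers move at their own pace and stop on an object; the grip force is fixed at half the most. Time passes only in rows, so rows that repeat a pose let the fingers close. It gives the time, the measured TCP pose, the force, the opening and the grip force at its end, in the units of the state.
- read_state(): the state, without advancing time (a new reading comes with each control period).
- capture(name): name is "scene" or "side" or "wrist"; returns (picture, depth): 400x640x3 uint8, red, green, blue; 400x640 float32, m along the optical axis (not along the pixel's ray), 0 where there is no reading.
- camera_params(name): a dict with "fx", "fy", "cx", "cy" (pixels), "xyz" and "orientation" of the camera in the world. Camera axes: x right, y up, looking along -z (the intrinsics and any distortion apply to the point x, -y, -z); pixel columns grow to the right and rows downward; lengths in m; the calibration is good to about 2 mm. A picture is of the moment at which its call begins: read the wrist's pose just before it. camera_params takes no time and is no camera call; for the wrist camera it gives the pose at the moment of the call.
- hand_in(): hands the job in; it is judged then, once.
The state is a dict: "time_s": time; "joint_positions": joint angles; "qvel": joint speeds; "tau": joint torques, N m; "position": TCP position; "tcp_rot": TCP orientation; "force": force on the tool from outside, world axes, zero at the start; "moment": the same for the moment, N m; "opening": opening from 0.0 (shut) to 1.0 (fully open); "grasp_force": force on a finger pad.
Only numpy, scipy, OpenCV 4.12 (cv2) and the standard library are available. Lean on these libraries where they do the work, as an engineer would, in place of code of your own. Each camera call takes 0.05 s, during which the arm holds its last target. There are 200 camera calls.

## Task

Empty every orange pot that holds a casting into the steel tray of the deburring machine: hold each upside down low over the tray and tap or shake it until the casting stuck inside drops out (do not pick at the casting with the gripper while it is in its pot), then lay the empty pot back on the black mat, where all the pots must end up. When all the castings lie in the tray, set the timer: turn the dial clockwise all the way to its stop, then back by exactly three clicks (three of the white marks). Leave the screwdriver, green tin and mug alone.

Things in the scene. Friction and masses are not known exactly. Their poses are not given: they have to be found in the camera images.
- pot1_c (a point): Orange square plastic pot lying on a long side: 80 mm long, 56 x 56 mm across, walls and closed end 5 mm, one end fully open (inside 46 x 46 x 75 mm deep), a viewing slot in its top, 0.12 kg. The point is the pot's centre, 28 mm above what it lies on; x points along the pot out of its mouth (at the start roughly to +y), z up. A pot may be empty from the start.
- casting1 (a point): Aluminium casting, block 60 x 36 x 36 mm, 0.14 to 0.19 kg, long axis x; the point is its centre. At the start stuck in pot1, 3 mm behind the pot's centre: a spring clip holds its innermost 8 mm. Turning the pot over does not free it; each sharp tap of the down-turned mouth on the tray floor makes it slip a few mm until it drops free. May be absent (its pot is then empty).
- pot2_c (a point): Orange square plastic pot lying on a long side: 80 mm long, 56 x 56 mm across, walls and closed end 5 mm, one end fully open (inside 46 x 46 x 75 mm deep), a viewing slot in its top, 0.12 kg. The point is the pot's centre, 28 mm above what it lies on; x points along the pot out of its mouth (at the start roughly to +y), z up. A pot may be empty from the start.
- casting2 (a point): Aluminium casting, block 60 x 36 x 36 mm, 0.14 to 0.19 kg, long axis x; the point is its centre. At the start stuck in pot2, 3 mm behind the pot's centre: a spring clip holds its innermost 8 mm. Turning the pot over does not free it; each sharp tap of the down-turned mouth on the tray floor makes it slip a few mm until it drops free. May be absent (its pot is then empty).
- pot3_c (a point): Orange square plastic pot lying on a long side: 80 mm long, 56 x 56 mm across, walls and closed end 5 mm, one end fully open (inside 46 x 46 x 75 mm deep), a viewing slot in its top, 0.12 kg. The point is the pot's centre, 28 mm above what it lies on; x points along the pot out of its mouth (at the start roughly to +y), z up. A pot may be empty from the start.
- casting3 (a point): Aluminium casting, block 60 x 36 x 36 mm, 0.14 to 0.19 kg, long axis x; the point is its centre. At the start stuck in pot3, 3 mm behind the pot's centre: a spring clip holds its innermost 8 mm. Turning the pot over does not free it; each sharp tap of the down-turned mouth on the tray floor makes it slip a few mm until it drops free. May be absent (its pot is then empty).
- pot4_c (a point): Orange square plastic pot lying on a long side: 80 mm long, 56 x 56 mm across, walls and closed end 5 mm, one end fully open (inside 46 x 46 x 75 mm deep), a viewing slot in its top, 0.12 kg. The point is the pot's centre, 28 mm above what it lies on; x points along the pot out of its mouth (at the start roughly to +y), z up. A pot may be empty from the start.
- casting4 (a point): Aluminium casting, block 60 x 36 x 36 mm, 0.14 to 0.19 kg, long axis x; the point is its centre. At the start stuck in pot4, 3 mm behind the pot's centre: a spring clip holds its innermost 8 mm. Turning the pot over does not free it; each sharp tap of the down-turned mouth on the tray floor makes it slip a few mm until it drops free. May be absent (its pot is then empty).
- tray (a point): Fixed deburring machine: blue base 250 (x) x 440 mm (y), 45 mm high, with an open steel tray. The point is the centre of the tray floor, 55 mm above the table; inside, the tray is 200 mm along this point's x, 280 mm along its y; walls 5 mm thick, 40 mm high. Beside the tray, towards -y, is the grey dial panel.
- dial_grip (a point): Black timer dial on the grey panel: a 60 mm disc with a grip bar across it, 57 mm long, 14 mm thick, 32 mm tall; the point is on its upright axis, 97 mm above the table, 7 mm below the bar's top (level with the place to pinch it). The bar lies along this point's x, which turns with the dial; a white line on the bar's -x end is the pointer.
- dial (a joint): Angle of the timer dial in rad: 0 is the anticlockwise stop, grows as the dial is turned clockwise seen from above, clockwise stop at 2.6. One click is one mark of the ring of white marks round it: 30 degrees (0.524 rad). The clicks are not felt; the dial stays where it is left (friction about 0.05 N m).
- mat_c (a point): Centre of the top of the black rubber mat on the table (fixed, 3 mm thick, 300 mm along x, 320 mm along y) on which the pots lie.
- screwdriver: Screwdriver lying on the bench (bystander); origin at its underside.
- tin: Flat green tin, 70 mm across, 30 mm tall (bystander); origin at its underside.
- mug: Blue mug, 80 mm across, 90 mm tall, standing (bystander); origin at its underside.
Not all that is in view belongs to the job. Leave any purple look-alike of the part that bears casting4 alone.

How it is judged (in metres and radians):
On the way, in this order (a step that is already met when the one before it is completed fails the run):
1. every casting lies in the tray (x of casting1 in the frame of tray between -0.1 and 0.1 m and y of casting1 in the frame of tray between -0.14 and 0.14 m and z of casting1 in the frame of tray between -0.01 and 0.038 m and x of casting2 in the frame of tray between -0.1 and 0.1 m and y of casting2 in the frame of tray between -0.14 and 0.14 m and z of casting2 in the frame of tray between -0.01 and 0.038 m and x of casting3 in the frame of tray between -0.1 and 0.1 m and y of casting3 in the frame of tray between -0.14 and 0.14 m and z of casting3 in the frame of tray between -0.01 and 0.038 m and x of casting4 in the frame of tray between -0.1 and 0.1 m and y of casting4 in the frame of tray between -0.14 and 0.14 m and z of casting4 in the frame of tray between -0.01 and 0.038 m), for 0.2 s.
2. after that the dial is turned clockwise to its stop (value of joint dial above 2.52 rad), for 0.1 s.
At the end, for the whole second after the job is handed in: Every casting rests in the tray (centre inside the tray walls and under 38 mm above its floor), every pot rests released on the mat (its centre over the mat), and the dial stands three clicks (90 degrees) back from its clockwise stop, within 0.21 rad (0.4 click) (all of step 1 and linear speed of each of casting1, casting2, casting3, casting4, pot1, pot2, pot3, pot4 below 0.03 m/s and x of pot1_c in the frame of mat_c between -0.15 and 0.15 m and y of pot1_c in the frame of mat_c between -0.16 and 0.16 m and z of each of pot1_c, pot2_c, pot3_c, pot4_c in the frame of mat_c below 0.055 m and x of pot2_c in the frame of mat_c between -0.15 and 0.15 m and y of pot2_c in the frame of mat_c between -0.16 and 0.16 m and x of pot3_c in the frame of mat_c between -0.15 and 0.15 m and y of pot3_c in the frame of mat_c between -0.16 and 0.16 m and x of pot4_c in the frame of mat_c between -0.15 and 0.15 m and y of pot4_c in the frame of mat_c between -0.16 and 0.16 m and value of joint dial between 0.8192 and 1.2392 rad); the robot touches nothing.
It fails at once if a casting is gripped or prised by the fingers while still in its pot ((contact force between the fingers and casting1 above 1.5 N and distance between casting1 and pot1_c below 0.03 m) or (contact force between the fingers and casting2 above 1.5 N and distance between casting2 and pot2_c below 0.03 m) or (contact force between the fingers and casting3 above 1.5 N and distance between casting3 and pot3_c below 0.03 m) or (contact force between the fingers and casting4 above 1.5 N and distance between casting4 and pot4_c below 0.03 m)).
It fails at once if a casting falls out of its pot from well above the tray (loose and higher than 220 mm over the table) ((distance between casting1 and pot1_c above 0.075 m and contact force between the fingers and casting1 below 0.5 N and height (world z) of casting1 above 0.22 m) or (distance between casting2 and pot2_c above 0.075 m and contact force between the fingers and casting2 below 0.5 N and height (world z) of casting2 above 0.22 m) or (distance between casting3 and pot3_c above 0.075 m and contact force between the fingers and casting3 below 0.5 N and height (world z) of casting3 above 0.22 m) or (distance between casting4 and pot4_c above 0.075 m and contact force between the fingers and casting4 below 0.5 N and height (world z) of casting4 above 0.22 m)).
It fails at once if the screwdriver, green tin or mug is moved by more than 30 mm (distance of any of screwdriver, tin, mug from where it was at the start of the episode above 0.03 m).
Of casting1, casting2, casting3, casting4 only 3 to 4 are there at a start; the rules pass over those that are not, and their reading is None.
At some moment in a run one of pot1, pot2, pot3, pot4 may be knocked a few centimetres aside while the robot is not near it.
It also fails if it takes over 210 s, if anything falls off the work surface, if the arm or the gripper's body presses on something with over 40 N, if the wrist force passes 120 N, or if a joint passes its speed limit or range.

## Working session

There is one attempt and no reset: what is moved stays moved. The work goes in short steps, Python scripts to look and compute and a tool call to move; the robot and the scene stay as the last step left them, time stands still between calls to the robot, and variables do not carry over. Pictures are saved under pics/ and viewed, at most 14 in all, crops included, and the job is handed in when it is done.

Besides the shell and the picture viewer there is one more tool, called after "Call:" as a command line: name --argument value ..., lists and objects as JSON in quotes. apply_moves: Moves the arm, as the interface text tells. Its arguments: {"type":"object","properties":{"rows":{"type":"array"}},"required":["rows"]}

```bash
ls; mkdir -p pics
python3 - <<'E'
from rig import *
import cv2
s=read_state();print({k:s[k] for k in('time_s','position','tcp_rot','opening')})
for n in('scene','side'):
    p,d=capture(n);cv2.imwrite(f'pics/{n}0.png',p[:,:,::-1]);print(camera_params(n))
E
```

```text
pics
{'time_s': 0.0, 'position': array([6.24336475e-01, 1.23585544e-04, 2.46584898e-01]), 'tcp_rot': array([[ 5.24880978e-05,  9.99997782e-01, -2.10544787e-03],
       [ 9.99999929e-01, -5.17025898e-05,  3.73136226e-04],
       [ 3.73026541e-04, -2.10546730e-03, -9.99997714e-01]]), 'opening': 0.9973938015920594}
{'fx': 393.3313952945505, 'fy': 393.3313952945505, 'cx': 321.05751748564376, 'cy': 203.89219445127577, 'xyz': array([ 1.33714686, -0.33276217,  0.74009113]), 'orientation': array([[ 4.17803761e-01, -5.55428118e-01,  7.18985134e-01],
       [ 9.08537273e-01,  2.55596968e-01, -3.30499945e-01],
       [-2.01458108e-04,  7.91308913e-01,  6.11416522e-01]])}
{'fx': 385.3101077935197, 'fy': 385.3101077935197, 'cx': 313.4869149469978, 'cy': 197.76650577648195, 'xyz': array([0.30574956, 0.67836345, 0.78561176]), 'orientation': array([[-0.92615568,  0.2696189 , -0.26370685],
       [-0.37697304, -0.64092231,  0.66866278],
       [ 0.01126853,  0.71869621,  0.6952329 ]])}
```

View pics/scene0.png

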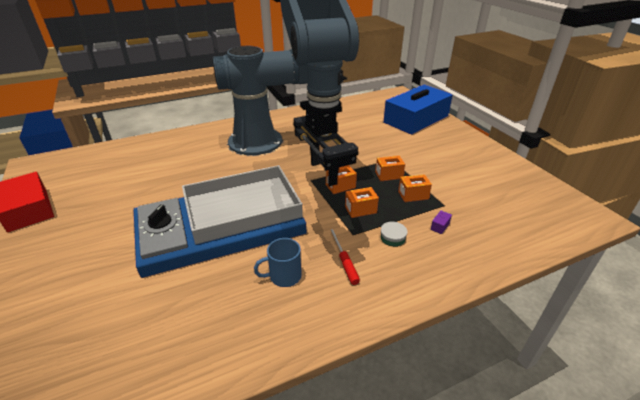

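View pics/side0.png

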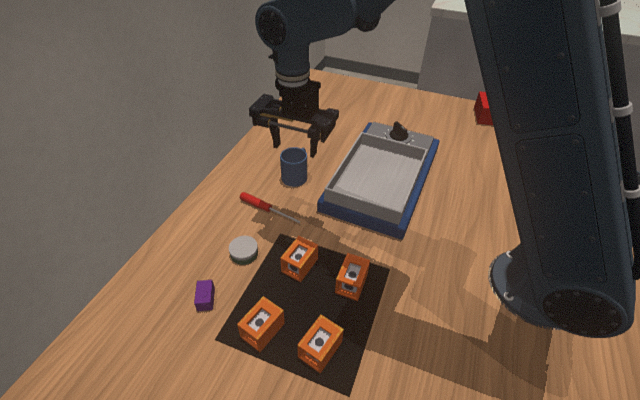

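Scene view: four orange pots at about (342,180), (390,167), (362,202), (415,187), with the dial at (158,217). The purple decoy is at (441,222), the tin at (394,233) and the mug at (285,262). In the side view the pots are at (299,258), (352,276), (261,322), (320,342), and all the slots show something grey.

```bash
cat > h.py <<'E'
from rig import *
import cv2, numpy as np
def cloud(n):
    c=camera_params(n);p,d=capture(n)
    v,u=np.mgrid[:400,:640]
    P=np.stack([(u-c['cx'])/c['fx']*d,-(v-c['cy'])/c['fy']*d,-d],-1)@c['orientation'].T+c['xyz']
    P[d==0]=9
    return p,P
def pots(n='side'):
    p,P=cloud(n);h=cv2.cvtColor(p,cv2.COLOR_RGB2HSV)
    # orange
    m=(h[...,0]>4)&(h[...,0]<18)&(h[...,1]>170)&(h[...,2]>90)
    on=(P[...,0]>.2)&(P[...,0]<.9)&(abs(P[...,1])<.5)
    top=m&on&(P[...,2]>.05)&(P[...,2]<.068)
    k,L,st,_=cv2.connectedComponentsWithStats(top.astype(np.uint8),connectivity=8)
    out=[]
    for i in range(1,k):
        if st[i,4]<60: continue
        q=P[L==i]; r=cv2.minAreaRect((q[:,:2]*1000).astype(np.float32))
        # casting seen through the slot: depth in a patch at rect centre
        cx,cy=np.array(r[0])/1000
        near=np.hypot(P[...,0]-cx,P[...,1]-cy)<.014
        z=P[...,2][near&on]
        out.append((np.round(r[0]).tolist(),np.round(r[1]).tolist(),round(r[2],1),st[i,4],np.round(np.median(q[:,2]),4), np.round(np.percentile(z,[5,25,50]),3).tolist()))
    return out,p,P
E
python3 - <<'E'
from h import *
for n in('side','scene'):
    o,p,P=pots(n);print(n);[print(*x) for x in o]
    h=cv2.cvtColor(p,cv2.COLOR_RGB2HSV)
    wall=(P[...,2]>.088)&(P[...,2]<.1)&(P[...,0]>.3)&(P[...,0]<.9)&(P[...,1]<-.05)&(P[...,1]>-.6)&(h[...,1]<80)
    k,L,st,c=cv2.connectedComponentsWithStats(wall.astype(np.uint8))
    for i in range(1,k):
        if st[i,4]>60: print('wall',cv2.minAreaRect((P[L==i][:,:2]*1000).astype(np.float32)),st[i])
    base=(h[...,0]>100)&(h[...,0]<125)&(h[...,1]>120)&(P[...,2]>.038)&(P[...,2]<.05)&(P[...,0]<.95)
    print('base',cv2.minAreaRect((P[base][:,:2]*1000).astype(np.float32)),base.sum())
    mat=(h[...,2]<45)&(P[...,2]<.012)&(P[...,0]<.9)&(P[...,0]>.3)&(P[...,1]>-.15)
    print('mat',np.percentile(P[mat][:,:2],[1,50,99],axis=0).round(3).tolist())
    bar=(h[...,2]<60)&(P[...,2]>.096)&(P[...,2]<.11)&(P[...,1]<-.2)&(P[...,0]>.3)&(P[...,0]<.9)
    if bar.sum()>5: print('bar',cv2.minAreaRect((P[bar][:,:2]*1000).astype(np.float32)),bar.sum())
    for nm,m in(('mug',(P[...,2]>.06)&(P[...,2]<.1)&(h[...,0]>95)&(h[...,0]<125)&(h[...,1]>70)&(P[...,0]>.4)&(P[...,0]<1)&(P[...,1]>-.4)&(P[...,1]<.1)),):
        if m.sum(): print(nm,np.percentile(P[m],[2,50,98],axis=0).round(3).tolist())
p,_=capture('side');cv2.imwrite('pics/crop1.png',cv2.resize(p[220:390,200:400,::-1],None,fx=3.5,fy=3.5,interpolation=cv2.INTER_CUBIC))
E
```

```text
side
[545.0, 161.0] [81.0, 57.0] 80.6 496 0.0589 [0.043, 0.044, 0.045]
[410.0, 161.0] [56.0, 83.0] 0.2 535 0.0592 [0.042, 0.044, 0.044]
[550.0, 347.0] [81.0, 57.0] 76.5 763 0.0589 [0.042, 0.044, 0.044]
[420.0, 339.0] [82.0, 57.0] 76.8 816 0.0589 [0.043, 0.044, 0.045]
wall ((444.4827880859375, -183.01016235351562), (273.4151611328125, 210.30853271484375), 87.574951171875) [328 132 100  75 475]
base ((439.75982666015625, -240.1561737060547), (426.2144775390625, 243.50941467285156), 87.269287109375) 104
mat [[0.337, 0.091], [0.441, 0.232], [0.629, 0.401]]
bar ((435.75927734375, -385.13037109375), (10.476903915405273, 54.1784782409668), 55.54834747314453) 44
mug [[0.655, -0.173, 0.075], [0.68, -0.128, 0.09], [0.728, -0.097, 0.093]]
scene
[423.0, 339.0] [80.0, 59.0] 77.2 223 0.06 [0.059, 0.059, 0.059]
[413.0, 171.0] [66.0, 58.0] 88.7 149 0.0598 [0.045, 0.046, 0.052]
[552.0, 348.0] [82.0, 60.0] 74.3 279 0.0601 [0.047, 0.047, 0.047]
[545.0, 163.0] [81.0, 64.0] 82.0 326 0.0601 [0.044, 0.045, 0.046]
wall ((446.162109375, -180.00291442871094), (268.2290954589844, 214.4130401611328), 87.52120208740234) [183 167 113  66 793]
wall ((441.4912109375, -384.5600280761719), (13.362822532653809, 55.56737518310547), 36.88711929321289) [149 207  18  15  69]
base ((403.05731201171875, 194.22589111328125), (476.8395690917969, 1345.7445068359375), 14.196991920471191) 2039
mat [[0.308, 0.089], [0.534, 0.253], [0.632, 1.207]]
bar ((439.3004455566406, -387.9533996582031), (13.69153881072998, 52.2525634765625), 45.51487350463867) 93
mug [[0.656, -0.2, 0.061], [0.695, -0.139, 0.077], [0.733, -0.098, 0.092]]
```

View pics/crop1.png

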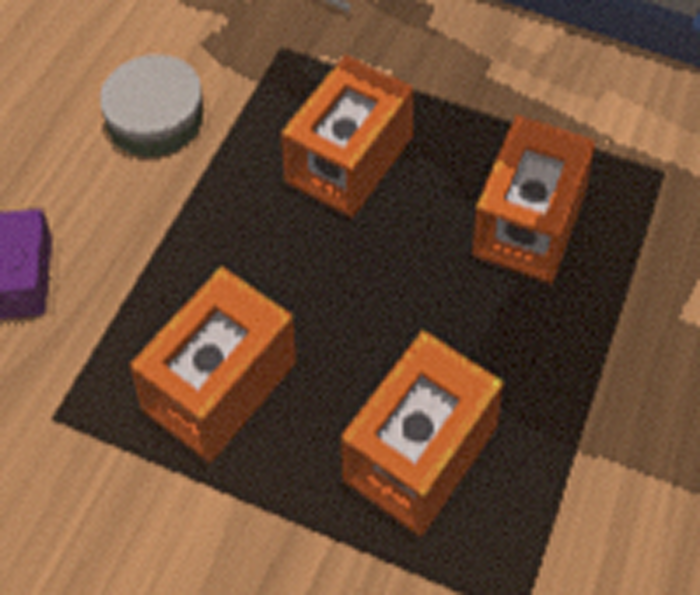

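Every slot shows a grey casting, so all four pots are full, with their mouths facing +y. I'll write a small goal-to-move helper and start with pot A at (545,161), using a 45° tilted grasp from its closed end.

```bash
cat > g.py <<'E'
# goals: gx gy gz (grasp point, mm) yaw(mouth dir deg) tilt(deg) ; several goals, all relative to the present pose
import sys
from h import *
from scipy.spatial.transform import Rotation as R
def rel(G,yaw,tilt,s,back=0):
    R0=np.array([[0,1,0],[1,0,0],[0,0,-1.]])
    T=R.from_euler('z',yaw-90,degrees=True).as_matrix()@R0@R.from_euler('y',tilt,degrees=True).as_matrix()
    p=np.array(G)-(6+back)*T[:,2]
    C=s['tcp_rot']
    return np.r_[C.T@(p-1000*s['position']),R.from_matrix(C.T@T).as_rotvec(degrees=True)/6]
if __name__=='__main__':
    s=read_state();print('t',round(s['time_s'],2),np.round(s['position']*1000,1),'open',round(s['opening'],2),'gf',s['grasp_force'],'F',np.round(s['force'],1),'q',np.round(s['joint_positions']))
    for a in sys.argv[1:]:
        v=[float(k) for k in a.split(',')]
        r=rel(v[:3],v[3],v[4],s,v[5] if len(v)>5 else 0);print(a,'->',np.round(r[:3],1),np.round(r[3:],2))
E
cat > pot.py <<'E'
# grasp goals for pot centre
import sys
from g import *
E
python3 - <<'E'
import numpy as np
for x,y,a in((545,161,81),(410,161,90),(550,347,76.5),(420,339,77)):
    print(np.round([x-12*np.cos(np.radians(a)),y-12*np.sin(np.radians(a))]))
E
python3 g.py 543,149,31,81,45,90 543,149,31,81,45,0
```

```text
[543. 149.]
[410. 149.]
[547. 335.]
[417. 327.]
t 0.25 [6.247e+02 1.000e-01 2.470e+02] open 1.0 gf 0.0 F [ 0.2  0.1 -0.3] q [-10.  30.  82.   0.  68. -10.]
543,149,31,81,45,90 -> [ 81.8 -92.1 148.3] [-0.6   7.48  1.42]
543,149,31,81,45,0 -> [144.7 -82.1 211.9] [-0.6   7.48  1.42]
```

Call:
apply_moves --rows '[{"x":40,"y":-45,"z":60,"rx":-0.3,"ry":3.5,"rz":0.7},{"x":80,"y":-90,"z":140,"rx":-0.6,"ry":7.5,"rz":1.4},{"x":82,"y":-92,"z":148,"rx":-0.6,"ry":7.5,"rz":1.4},{"x":82,"y":-92,"z":148,"rx":-0.6,"ry":7.5,"rz":1.4},{"x":82,"y":-92,"z":148,"rx":-0.6,"ry":7.5,"rz":1.4},{"x":82,"y":-92,"z":148,"rx":-0.6,"ry":7.5,"rz":1.4}]'

```text
validation failed for argument at $.ro...
```

```bash
python3 g.py 543,149,31,81,45,30 543,149,31,81,45,0; python3 -c "
from h import *
[print(*x) for x in pots()[0]]"
```

```text
t 0.25 [6.247e+02 1.000e-01 2.470e+02] open 1.0 gf 0.0 F [ 0.2  0.1 -0.3] q [-10.  30.  82.   0.  68. -10.]
543,149,31,81,45,30 -> [123.7 -85.5 190.7] [-0.6   7.48  1.42]
543,149,31,81,45,0 -> [144.7 -82.1 211.9] [-0.6   7.48  1.42]
[544.0, 161.0] [80.0, 57.0] 81.8 501 0.0589 [0.043, 0.044, 0.045]
[410.0, 161.0] [56.0, 81.0] 0.3 536 0.0591 [0.043, 0.044, 0.045]
[550.0, 347.0] [81.0, 59.0] 75.8 755 0.0589 [0.042, 0.043, 0.044]
[420.0, 340.0] [82.0, 57.0] 76.5 821 0.059 [0.042, 0.044, 0.044]
```

Call:
apply_moves --rows '[{"x":40,"y":-45,"z":60,"rx":-0.3,"ry":3.5,"rz":0.7,"claw":0},{"x":80,"y":-90,"z":140,"rx":-0.6,"ry":7.5,"rz":1.4,"claw":0},{"x":82,"y":-92,"z":148,"rx":-0.6,"ry":7.5,"rz":1.4,"claw":0},{"x":82,"y":-92,"z":148,"rx":-0.6,"ry":7.5,"rz":1.4,"claw":0},{"x":82,"y":-92,"z":148,"rx":-0.6,"ry":7.5,"rz":1.4,"claw":0},{"x":82,"y":-92,"z":148,"rx":-0.6,"ry":7.5,"rz":1.4,"claw":0}]'

```text
time_s: 1.05
position: [0.5331, 0.081, 0.0986]
tcp_rot: [[0.11, 0.988, 0.111], [0.697, -0.157, 0.699], [0.708, 0.0, -0.706]]
force: [0.9, -1.2, -0.2]
opening: 0.999
grasp_force: 0.0
```

```bash
python3 g.py 543,149,31,81,45,30 543,149,31,81,45,0
```

```text
t 1.05 [533.1  81.   98.6] open 1.0 gf 0.0 F [ 0.9 -1.2 -0.2] q [-25.  44. 106.  53.  59. -57.]
543,149,31,81,45,30 -> [ 0.8 -0.9 60.4] [ 0.   -0.01  0.  ]
543,149,31,81,45,0 -> [ 0.7 -0.9 90.4] [ 0.   -0.01  0.  ]
```

Call:
apply_moves --rows '[{"x":0,"y":-1,"z":45,"rx":0,"ry":0,"rz":0,"claw":0},{"x":0,"y":-1,"z":80,"rx":0,"ry":0,"rz":0,"claw":0},{"x":0,"y":-1,"z":90,"rx":0,"ry":0,"rz":0,"claw":0},{"x":0,"y":-1,"z":90,"rx":0,"ry":0,"rz":0,"claw":255},{"x":0,"y":-1,"z":90,"rx":0,"ry":0,"rz":0,"claw":255},{"x":0,"y":-1,"z":90,"rx":0,"ry":0,"rz":0,"claw":255},{"x":0,"y":-1,"z":90,"rx":0,"ry":0,"rz":0,"claw":255},{"x":0,"y":-1,"z":90,"rx":0,"ry":0,"rz":0,"claw":255},{"x":10,"y":-1,"z":80,"rx":0,"ry":0,"rz":0,"claw":255},{"x":40,"y":-1,"z":50,"rx":0,"ry":0,"rz":0,"claw":255}]'

```text
time_s: 2.3
position: [0.5408, 0.145, 0.0917]
tcp_rot: [[0.111, 0.988, 0.108], [0.698, -0.155, 0.7], [0.708, -0.003, -0.706]]
force: [1.3, -0.3, -2.0]
opening: 0.646
grasp_force: 30.0
```

```bash
python3 g.py 543,149,190,81,45 490,-240,190,87,-45 490,-240,116,87,-45
```

```text
t 2.3 [540.8 145.   91.7] open 0.65 gf 29.96696995716775 F [ 1.3 -0.3 -2. ] q [-18.  45. 107.  58.  55. -55.]
543,149,190,81,45 -> [ 72.6   1.3 -72.4] [-0.03 -0.01 -0.01]
490,-240,190,87,-45 -> [-198.7    8.8 -344.3] [ -0.03 -15.    -1.1 ]
490,-240,116,87,-45 -> [-251.1    9.  -292. ] [ -0.03 -15.    -1.1 ]
```

Call:
apply_moves --rows '[{"x":40,"y":1,"z":-40,"rx":0,"ry":0,"rz":0,"claw":255},{"x":73,"y":1,"z":-72,"rx":0,"ry":-1.6,"rz":-0.1,"claw":255},{"x":43,"y":2,"z":-102,"rx":0,"ry":-3.2,"rz":-0.2,"claw":255},{"x":12,"y":3,"z":-133,"rx":0,"ry":-4.9,"rz":-0.3,"claw":255},{"x":-20,"y":4,"z":-165,"rx":0,"ry":-6.6,"rz":-0.4,"claw":255},{"x":-58,"y":5,"z":-203,"rx":0,"ry":-8.3,"rz":-0.6,"claw":255},{"x":-95,"y":6,"z":-240,"rx":0,"ry":-10,"rz":-0.7,"claw":255},{"x":-135,"y":7,"z":-280,"rx":0,"ry":-11.7,"rz":-0.8,"claw":255},{"x":-175,"y":8,"z":-320,"rx":0,"ry":-13.4,"rz":-1,"claw":255},{"x":-199,"y":9,"z":-344,"rx":0,"ry":-15,"rz":-1.1,"claw":255}]'

```text
time_s: 3.55
position: [0.49, -0.2372, 0.1954]
tcp_rot: [[0.04, 0.999, -0.036], [0.702, -0.054, -0.71], [-0.711, 0.003, -0.703]]
force: [-1.3, -0.6, -3.5]
opening: 0.637
grasp_force: 30.0
```

```bash
python3 g.py 490,-240,190,87,-45 490,-240,125,87,-45; python3 -c "
from h import *
p,P=cloud('scene');cv2.imwrite('pics/s1.png',cv2.resize(p[120:300,100:400,::-1],None,fx=2.5,fy=2.5))"
```

```text
t 3.55 [ 490.  -237.2  195.4] open 0.64 gf 29.963968376687262 F [-1.3 -0.6 -3.5] q [-17.  33. 106. -65.  49.  35.]
490,-240,190,87,-45 -> [ 1.8  0.1 -0.3] [ 0.01  0.05 -0.03]
490,-240,125,87,-45 -> [48.1 -0.1 45.4] [ 0.01  0.05 -0.03]
```

View pics/s1.png

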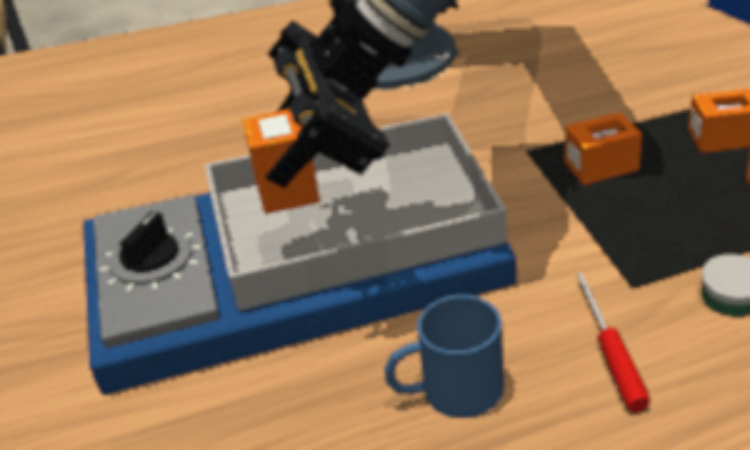

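The pot (265,160 in the crop) is upright with its mouth down over the tray. Now tapping.

Call:
apply_moves --rows '[{"x":30,"y":0,"z":28,"rx":0,"ry":0,"rz":0,"claw":255},{"x":51,"y":0,"z":49,"rx":0,"ry":0,"rz":0,"claw":255},{"x":51,"y":0,"z":49,"rx":0,"ry":0,"rz":0,"claw":255},{"x":62,"y":0,"z":61,"rx":0,"ry":0,"rz":0,"claw":255},{"x":51,"y":0,"z":49,"rx":0,"ry":0,"rz":0,"claw":255},{"x":62,"y":0,"z":61,"rx":0,"ry":0,"rz":0,"claw":255}]'

```text
time_s: 4.35
position: [0.4931, -0.2354, 0.1112]
tcp_rot: [[0.043, 0.999, -0.031], [0.704, -0.052, -0.708], [-0.709, 0.009, -0.706]]
force: [-0.1, 0.3, -3.3]
opening: 0.642
grasp_force: 30.0
```

Call:
apply_moves --rows '[{"x":0,"y":0,"z":0,"rx":0,"ry":0,"rz":0,"claw":255},{"x":0,"y":0,"z":0,"rx":0,"ry":0,"rz":0,"claw":255}]'

```text
time_s: 4.6
position: [0.4925, -0.2354, 0.1094]
tcp_rot: [[0.039, 0.999, -0.033], [0.705, -0.051, -0.708], [-0.708, 0.005, -0.706]]
force: [1.9, 2.6, 4.5]
opening: 0.645
grasp_force: 30.0
```

```bash
cat > look.py <<'E'
# top-end window: height of what is seen in the pot's closed end near (x,y) mm
import sys
from h import *
x,y=[float(a)/1000 for a in sys.argv[1:3]]
for n in('scene','side'):
    p,P=cloud(n)
    m=(np.hypot(P[...,0]-x,P[...,1]-y)<.03)&(P[...,2]>.05)&(P[...,2]<.25)
    h=cv2.cvtColor(p,cv2.COLOR_RGB2HSV);g=m&(h[...,1]<70);o=m&(h[...,1]>150)
    print(n,'grey',g.sum(),np.round(np.percentile(P[g][:,2],[10,50,90]),3) if g.sum() else '','orange',np.round(np.percentile(P[o][:,2],[5,50,95]),3) if o.sum() else '')
    if len(sys.argv)>3:
        cv2.imwrite(f'pics/{sys.argv[3]}_{n}.png',cv2.resize(p[130:280,120:320,::-1] if n=='scene' else p[90:290,280:480,::-1],None,fx=3,fy=3))
E
python3 look.py 490 -240 t1; python3 g.py
```

```text
scene grey 97 [0.136 0.138 0.176] orange [0.116 0.136 0.138]
side grey 62 [0.055 0.071 0.08 ] orange [0.058 0.065 0.084]
t 4.7 [ 492.5 -235.4  109.4] open 0.64 gf 29.98657272197306 F [3.  3.2 6.9] q [-17.  43. 108. -75.  45.  49.]
```

View pics/t1_scene.png

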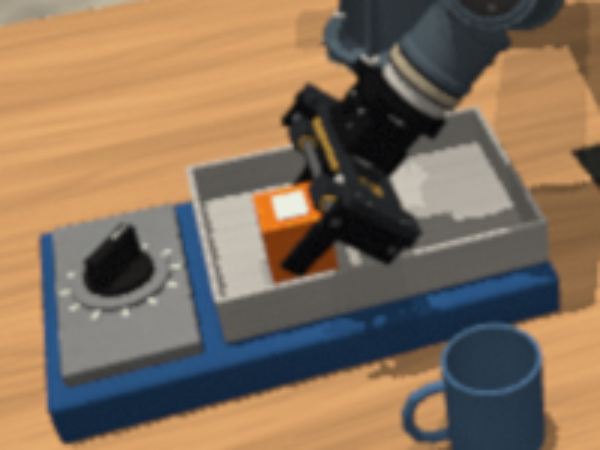

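Call:
apply_moves --rows '[{"x":-18,"y":0,"z":-18,"rx":0,"ry":0,"rz":0,"claw":255},{"x":3,"y":0,"z":3,"rx":0,"ry":0,"rz":0,"claw":255},{"x":3,"y":0,"z":3,"rx":0,"ry":0,"rz":0,"claw":255},{"x":-18,"y":0,"z":-18,"rx":0,"ry":0,"rz":0,"claw":255},{"x":3,"y":0,"z":3,"rx":0,"ry":0,"rz":0,"claw":255},{"x":3,"y":0,"z":3,"rx":0,"ry":0,"rz":0,"claw":255},{"x":-18,"y":0,"z":-18,"rx":0,"ry":0,"rz":0,"claw":255},{"x":3,"y":0,"z":3,"rx":0,"ry":0,"rz":0,"claw":255},{"x":3,"y":0,"z":3,"rx":0,"ry":0,"rz":0,"claw":255}]'

```text
time_s: 5.82
position: [0.4903, -0.2348, 0.1024]
tcp_rot: [[0.037, 0.999, -0.038], [0.707, -0.053, -0.705], [-0.706, -0.001, -0.708]]
force: [-0.8, 0.5, -3.2]
opening: 0.641
grasp_force: 30.0
```

Call:
apply_moves --rows '[{"x":-40,"y":0,"z":-40,"rx":0,"ry":0,"rz":0,"claw":255},{"x":-70,"y":0,"z":-70,"rx":0,"ry":0,"rz":0,"claw":255},{"x":-70,"y":0,"z":-70,"rx":0,"ry":0,"rz":0,"claw":255}]'

```text
time_s: 6.2
position: [0.4913, -0.2351, 0.2049]
tcp_rot: [[0.042, 0.999, -0.033], [0.706, -0.053, -0.706], [-0.707, 0.006, -0.707]]
force: [0.4, 1.8, -3.6]
opening: 0.637
grasp_force: 30.0
```

```bash
python3 look.py 490 -240 t2; python3 g.py 490,-240,190,87,-45
```

```text
scene grey 214 [0.056 0.058 0.241] orange [0.165 0.237 0.24 ]
side grey 255 [0.054 0.056 0.179] orange [0.156 0.163 0.169]
t 6.3 [ 489.9 -234.6  201.8] open 0.64 gf 29.989874793682247 F [ 0.7 -0.  -3.3] q [-17.  33. 106. -64.  50.  33.]
490,-240,190,87,-45 -> [4.5 0.4 6.2] [ 0.   -0.02 -0.01]
```

View pics/t2_scene.png

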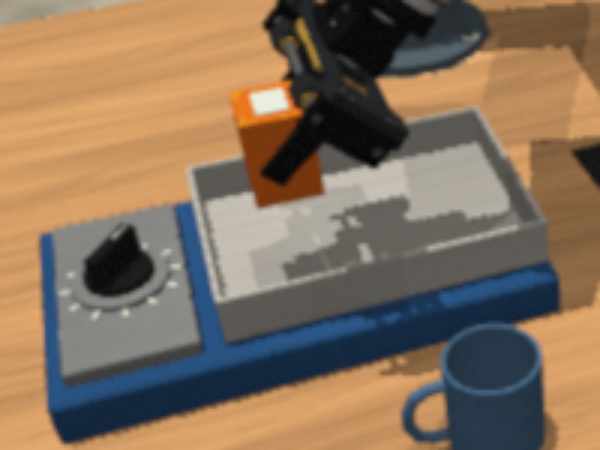

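Still stuck: the force reads about −3.4 N, which is pot plus casting. The wrist camera should see the slot, so I'll check that.

```bash
python3 -c "
from h import *
p,P=cloud('wrist');cv2.imwrite('pics/w1.png',p[:,:,::-1])"
```

```text
(no output)
```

View pics/w1.png

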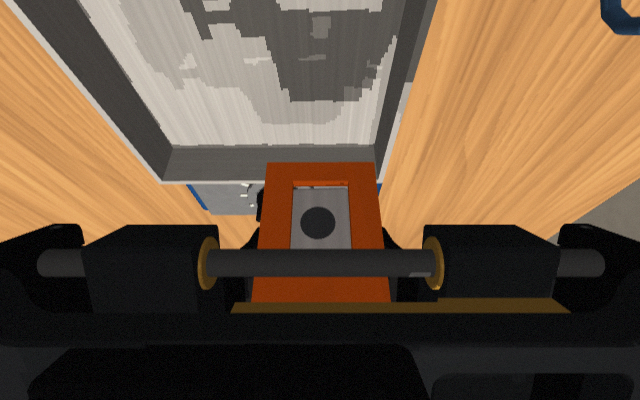

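```bash
cat > slot.py <<'E'
# wrist view: casting's dot to the pot's closed end, mm
from h import *
p,P=cloud('wrist');h=cv2.cvtColor(p,cv2.COLOR_RGB2HSV)
s=read_state();T=s['tcp_rot'];
Q=(P-s['position'])@T*1000  # tool coords
o=(h[...,1]>170)&(h[...,0]<18)&(np.linalg.norm(Q,axis=-1)<120)
m=o.astype(np.uint8)
a=np.array([np.cos(np.radians(45)),0,np.cos(np.radians(45))]) # mouth dir in tool coords
ax=Q@a
reg=(h[...,2]<70)&(np.abs(Q[...,1])<14)&(np.linalg.norm(Q,axis=-1)<80)
k,L,st,c=cv2.connectedComponentsWithStats(reg.astype(np.uint8)[:245])
print('closed end',np.percentile(ax[o],1).round(1),'mouth~',np.percentile(ax[o],99).round(1))
for i in range(1,k):
    if 150<st[i,4]<3000: print('dot',c[i].round(),st[i,4],'from closed end',(np.median(ax[:245][L==i])-np.percentile(ax[o],1)).round(1))
print('F',np.round(s['force'],1),'t',s['time_s'])
E
python3 slot.py
```

```text
closed end -49.8 mouth~ 45.7
dot [317. 222.] 878 from closed end 67.3
F [-0.2  1.  -2.6] t 6.4
```

```bash
python3 -c "
from h import *
p,P=cloud('wrist');s=read_state()
Q=(P-s['position'])@s['tcp_rot']*1000
a=np.array([1,0,1])/2**.5;b=np.array([-1,0,1])/2**.5
for r in list(range(155,200,3))+list(range(200,248,6)): print(r,p[r,318],p[r,345],Q[r,318].round(0),'ax',(Q[r,318]@a).round(1),'dep',(Q[r,318]@b).round(1),'edge',(Q[r,270]@a).round(1))
"
```

```text
155 [92 86 82] [91 87 80] [ 42.  -2. 150.] ax 135.6 dep 76.4 edge 136.3
158 [93 88 83] [92 88 82] [ 39.  -2. 147.] ax 132.0 dep 76.6 edge 132.4
161 [100  86  74] [100  78  63] [ 37.  -2. 145.] ax 128.2 dep 76.5 edge 128.4
164 [127  50  10] [133  55  15] [50. -0. 14.] ax 45.2 dep -24.8 edge 45.3
167 [128  49   5] [128  49   5] [48. -0. 13.] ax 43.0 dep -25.2 edge 43.3
170 [130  50  12] [126  49   7] [47. -0. 12.] ax 41.3 dep -24.8 edge 42.1
173 [128  50   9] [123  46   5] [45. -0. 10.] ax 39.4 dep -24.8 edge 39.3
176 [131  51  11] [126  50  13] [44. -0.  9.] ax 37.7 dep -24.5 edge 37.9
179 [124  48   6] [127  50   7] [43. -0.  8.] ax 36.1 dep -24.1 edge 36.1
182 [166  67  16] [165  63  10] [41. -0.  9.] ax 35.1 dep -23.0 edge 34.1
185 [148  57  11] [132  53  15] [39. -0. 10.] ax 35.1 dep -20.4 edge 32.2
188 [114 110 106] [111 106 108] [36. -1. 20.] ax 39.1 dep -11.4 edge 30.6
191 [107 101  97] [107 101  96] [34. -1. 18.] ax 36.9 dep -11.9 edge 28.4
194 [103  98  97] [107 102  96] [33. -1. 17.] ax 35.1 dep -11.7 edge 26.8
197 [107 101  97] [111 106 101] [32. -1. 16.] ax 33.4 dep -11.3 edge 24.7
200 [102  96  91] [110 100  99] [31. -0. 12.] ax 30.5 dep -12.9 edge 23.4
206 [80 78 75] [113 105 102] [28. -0. 11.] ax 27.4 dep -11.9 edge 20.2
212 [32 31 33] [111 105 102] [26. -0.  7.] ax 23.3 dep -12.9 edge 16.8
218 [33 35 36] [109 103  99] [22. -0.  7.] ax 20.8 dep -11.0 edge 13.9
224 [38 39 37] [113 106 103] [20. -0.  4.] ax 17.2 dep -11.3 edge 10.3
230 [31 32 32] [107 101  97] [18. -0.  1.] ax 13.4 dep -12.1 edge 7.5
236 [34 31 35] [109 103 100] [16. -0. -1.] ax 10.4 dep -11.5 edge 4.9
242 [105  98  95] [112 107 105] [13. -0. -2.] ax 7.6 dep -10.6 edge 1.8
```

```bash
cat > slot.py <<'E'
# wrist view: casting's dot to the pot's mouth, mm (pot upside down, tool at -45)
from h import *
p,P=cloud('wrist');s=read_state();h=cv2.cvtColor(p,cv2.COLOR_RGB2HSV)
Q=(P-s['position'])@s['tcp_rot']*1000
a=np.array([1,0,1])/2**.5
ax=Q@a;near=(abs(Q[...,1])<14)&(np.linalg.norm(Q,axis=-1)<90);near[246:]=False
o=near&(h[...,1]>170)
d=near&(h[...,2]<60)&(ax>-20)
g=near&(h[...,1]<70)&(h[...,2]>70)
print('mouth',np.percentile(ax[o],99).round(1) if o.any() else None,'dot',np.median(ax[d]).round(1) if d.any() else None,'grey',np.percentile(ax[g],[2,98]).round() if g.any() else None,d.sum(),'F',np.round(s['force'],1),'t',round(s['time_s'],2))
E
python3 slot.py; python3 -c "
from h import *
p,P=cloud('side');h=cv2.cvtColor(p,cv2.COLOR_RGB2HSV)
for x,y,a in((.41,.161,90.2),(.55,.347,76.3),(.42,.34,77)):
    u=np.array([np.cos(np.radians(a)),np.sin(np.radians(a))]);D=P[...,:2]-[x,y];t=D@u;w=D@[u[1],-u[0]]
    m=(abs(t)<.035)&(abs(w)<.014)&(P[...,2]>.035)&(P[...,2]<.055)&(h[...,2]<70)&(h[...,1]<90)
    print('dot to mouth',40-1000*np.median(t[m]),m.sum())
"
```

```text
mouth 46.8 dot 18.0 grey [ 6. 39.] 868 F [-0.1  0.2 -3.6] t 6.5
dot to mouth 35.01777430410306 31
dot to mouth nan 0
dot to mouth nan 0
  return _methods._mean(a, axis=axis, dtype=dtype,
  ret = ret.dtype.type(ret / rcount)
```

Call:
apply_moves --rows '[{"x":40,"y":0,"z":40,"rx":0,"ry":0,"rz":0,"claw":255},{"x":56,"y":0,"z":56,"rx":0,"ry":0,"rz":0,"claw":255},{"x":74,"y":0,"z":74,"rx":0,"ry":0,"rz":0,"claw":255},{"x":74,"y":0,"z":74,"rx":0,"ry":0,"rz":0,"claw":255},{"x":56,"y":0,"z":56,"rx":0,"ry":0,"rz":0,"claw":255},{"x":75,"y":0,"z":75,"rx":0,"ry":0,"rz":0,"claw":255},{"x":75,"y":0,"z":75,"rx":0,"ry":0,"rz":0,"claw":255},{"x":40,"y":0,"z":40,"rx":0,"ry":0,"rz":0,"claw":255},{"x":5,"y":0,"z":5,"rx":0,"ry":0,"rz":0,"claw":255},{"x":5,"y":0,"z":5,"rx":0,"ry":0,"rz":0,"claw":255}]'

```text
time_s: 7.8
position: [0.4924, -0.2355, 0.1987]
tcp_rot: [[0.043, 0.999, -0.031], [0.705, -0.052, -0.708], [-0.708, 0.008, -0.706]]
force: [0.4, 0.8, -2.5]
opening: 0.638
grasp_force: 30.0
```

```bash
python3 slot.py; python3 g.py 490,-140,190,87,-45 543,149,190,81,45 543,149,40,81,45
```

```text
mouth 37.7 dot 23.0 grey [81. 88.] 1 F [-0.2 -0.1 -1.4] t 7.85
t 7.85 [ 491.4 -235.1  196.7] open 0.64 gf 29.977753639686853 F [-0.2 -0.1 -1.4] q [-17.  33. 106. -64.  49.  34.]
490,-140,190,87,-45 -> [ 71.8  -6.4 -68.4] [ 0.03  0.   -0.03]
543,149,190,81,45 -> [ 272.    31.  -268.3] [ 0.05 14.98  1.11]
543,149,40,81,45 -> [ 378.1   30.3 -162.2] [ 0.05 14.98  1.11]
```

Call:
apply_moves --rows '[{"x":28,"y":3,"z":-27,"rx":0,"ry":1.5,"rz":0.1,"claw":255},{"x":60,"y":6,"z":-59,"rx":0,"ry":3.2,"rz":0.2,"claw":255},{"x":90,"y":10,"z":-89,"rx":0,"ry":4.9,"rz":0.4,"claw":255},{"x":120,"y":14,"z":-119,"rx":0,"ry":6.6,"rz":0.5,"claw":255},{"x":152,"y":18,"z":-150,"rx":0,"ry":8.3,"rz":0.6,"claw":255},{"x":185,"y":22,"z":-183,"rx":0,"ry":10,"rz":0.7,"claw":255},{"x":220,"y":26,"z":-218,"rx":0,"ry":11.7,"rz":0.9,"claw":255},{"x":250,"y":29,"z":-246,"rx":0,"ry":13.4,"rz":1,"claw":255},{"x":272,"y":31,"z":-268,"rx":0,"ry":15,"rz":1.1,"claw":255},{"x":272,"y":31,"z":-268,"rx":0,"ry":15,"rz":1.1,"claw":255}]'

```text
time_s: 9.1
position: [0.5398, 0.1447, 0.1893]
tcp_rot: [[0.114, 0.988, 0.105], [0.697, -0.155, 0.7], [0.708, -0.007, -0.707]]
force: [0.3, -0.1, -1.9]
opening: 0.645
grasp_force: 30.0
```

```bash
python3 g.py 545,169,60,81,45 545,169,33,81,45 545,169,33,81,45,80
python3 - <<'E'
from h import *
p,P=cloud('side')
m=(P[...,2]>.07)&(P[...,2]<.13)&(P[...,0]>.36)&(P[...,0]<.53)&(P[...,1]>-.3)&(P[...,1]<-.06)
k,L,st,c=cv2.connectedComponentsWithStats(m.astype(np.uint8))
for i in range(1,k):
    if st[i,4]>15: print('in tray',st[i,4],cv2.minAreaRect((P[L==i][:,:2]*1000).astype(np.float32)),np.percentile(P[L==i][:,2],95).round(3))
for x in pots()[0]: print(*x)
E
```

```text
t 9.1 [539.8 144.7 189.3] open 0.65 gf 29.97752946219407 F [ 0.3 -0.1 -1.9] q [-18.  34. 105.  52.  63. -43.]
545,169,60,81,45 -> [-74.    2.2 103. ] [-0.05 -0.01 -0.03]
545,169,33,81,45 -> [-93.1   2.4 122. ] [-0.05 -0.01 -0.03]
545,169,33,81,45,80 -> [-93.    1.9  42. ] [-0.05 -0.01 -0.03]
in tray 259 ((488.7632141113281, -239.8541259765625), (40.63997268676758, 36.4171142578125), 88.9578857421875) 0.116
[410.0, 160.0] [56.0, 82.0] 0.2 534 0.0591 [0.042, 0.044, 0.045]
[550.0, 347.0] [81.0, 58.0] 76.1 768 0.0589 [0.042, 0.044, 0.045]
[420.0, 339.0] [82.0, 57.0] 77.0 830 0.059 [0.043, 0.043, 0.045]
```

Call:
apply_moves --rows '[{"x":-37,"y":1,"z":51,"rx":0,"ry":0,"rz":0,"claw":255},{"x":-74,"y":2,"z":103,"rx":0,"ry":0,"rz":0,"claw":255},{"x":-90,"y":2,"z":119,"rx":0,"ry":0,"rz":0,"claw":255},{"x":-93,"y":2,"z":122,"rx":0,"ry":0,"rz":0,"claw":255},{"x":-93,"y":2,"z":122,"rx":0,"ry":0,"rz":0,"claw":255},{"x":-93,"y":2,"z":122,"rx":0,"ry":0,"rz":0,"claw":0},{"x":-93,"y":2,"z":122,"rx":0,"ry":0,"rz":0,"claw":0},{"x":-93,"y":2,"z":122,"rx":0,"ry":0,"rz":0,"claw":0},{"x":-93,"y":2,"z":80,"rx":0,"ry":0,"rz":0,"claw":0},{"x":-93,"y":2,"z":20,"rx":0,"ry":0,"rz":0,"claw":0}]'

```text
time_s: 10.45
position: [0.535, 0.0937, 0.1127]
tcp_rot: [[0.108, 0.988, 0.108], [0.697, -0.153, 0.701], [0.709, -0.001, -0.705]]
force: [1.5, -0.9, -0.2]
opening: 0.99
grasp_force: 0.0
```

```bash
python3 g.py 410,145,31,90,45,90 410,145,31,90,45
python3 - <<'E'
from h import *
for x in pots()[0]: print(*x)
E
```

```text
t 10.45 [535.   93.7 112.7] open 0.99 gf 0.0 F [ 1.5 -0.9 -0.2] q [-24.  43. 106.  53.  59. -55.]
410,145,31,90,45,90 -> [ -34.9 -120.9  -15.3] [ 1.03 -0.02 -1.04]
410,145,31,90,45 -> [ -35.6 -130.6   74.1] [ 1.03 -0.02 -1.04]
[549.0, 165.0] [80.0, 58.0] 80.7 524 0.0589 [0.007, 0.008, 0.009]
[410.0, 161.0] [56.0, 82.0] 0.4 529 0.0591 [0.043, 0.044, 0.045]
[550.0, 347.0] [81.0, 57.0] 76.2 767 0.0588 [0.042, 0.043, 0.045]
[420.0, 340.0] [81.0, 57.0] 76.8 823 0.059 [0.042, 0.044, 0.044]
```

Call:
apply_moves --rows '[{"x":-17,"y":-60,"z":-18,"rx":0.5,"ry":0,"rz":-0.5,"claw":0},{"x":-35,"y":-118,"z":-15,"rx":1,"ry":0,"rz":-1,"claw":0},{"x":-35,"y":-121,"z":-15,"rx":1,"ry":0,"rz":-1,"claw":0},{"x":-35,"y":-121,"z":-15,"rx":1,"ry":0,"rz":-1,"claw":0}]'

```text
time_s: 11.0
position: [0.4118, 0.0769, 0.098]
tcp_rot: [[0.004, 1.0, 0.008], [0.706, -0.009, 0.708], [0.708, 0.003, -0.706]]
force: [0.3, -0.1, -0.3]
opening: 0.999
grasp_force: 0.0
```

```bash
python3 g.py 410,145,31,90,45
```

```text
t 11.0 [411.8  76.9  98. ] open 1.0 gf 0.0 F [ 0.3 -0.1 -0.3] q [-32.  43. 119.  47.  56. -72.]
410,145,31,90,45 -> [ 0.6 -2.6 89.5] [ 0.08 -0.01 -0.04]
```

Call:
apply_moves --rows '[{"x":0,"y":-2,"z":45,"rx":0,"ry":0,"rz":0,"claw":0},{"x":0,"y":-2,"z":80,"rx":0,"ry":0,"rz":0,"claw":0},{"x":0,"y":-2,"z":89,"rx":0,"ry":0,"rz":0,"claw":0},{"x":0,"y":-2,"z":89,"rx":0,"ry":0,"rz":0,"claw":255},{"x":0,"y":-2,"z":89,"rx":0,"ry":0,"rz":0,"claw":255},{"x":0,"y":-2,"z":89,"rx":0,"ry":0,"rz":0,"claw":255},{"x":0,"y":-2,"z":89,"rx":0,"ry":0,"rz":0,"claw":255},{"x":0,"y":-2,"z":89,"rx":0,"ry":0,"rz":0,"claw":255},{"x":10,"y":-2,"z":79,"rx":0,"ry":0,"rz":0,"claw":255},{"x":40,"y":-2,"z":49,"rx":0,"ry":0,"rz":0,"claw":255}]'

```text
time_s: 12.25
position: [0.4092, 0.1399, 0.0913]
tcp_rot: [[0.007, 1.0, 0.005], [0.706, -0.008, 0.708], [0.708, -0.001, -0.706]]
force: [0.8, -0.3, -2.9]
opening: 0.642
grasp_force: 29.9
```

```bash
python3 g.py 410,145,190,90,45 405,-240,190,87,-45
```

```text
t 12.25 [409.2 139.9  91.3] open 0.64 gf 29.8972892324673 F [ 0.8 -0.3 -2.9] q [-24.  44. 121.  55.  52. -73.]
410,145,190,90,45 -> [ 73.5   0.6 -72.1] [ 0.04 -0.01 -0.06]
405,-240,190,87,-45 -> [-192.5   -1.2 -338.6] [ -0.02 -15.01   0.47]
```

Call:
apply_moves --rows '[{"x":40,"y":0,"z":-40,"rx":0,"ry":0,"rz":0,"claw":255},{"x":73,"y":0,"z":-72,"rx":0,"ry":-1.6,"rz":0,"claw":255},{"x":43,"y":0,"z":-102,"rx":0,"ry":-3.2,"rz":0.1,"claw":255},{"x":12,"y":0,"z":-133,"rx":0,"ry":-4.9,"rz":0.1,"claw":255},{"x":-20,"y":0,"z":-165,"rx":0,"ry":-6.6,"rz":0.2,"claw":255},{"x":-58,"y":-1,"z":-203,"rx":0,"ry":-8.3,"rz":0.2,"claw":255},{"x":-95,"y":-1,"z":-240,"rx":0,"ry":-10,"rz":0.3,"claw":255},{"x":-133,"y":-1,"z":-278,"rx":0,"ry":-11.7,"rz":0.3,"claw":255},{"x":-170,"y":-1,"z":-315,"rx":0,"ry":-13.4,"rz":0.4,"claw":255},{"x":-193,"y":-1,"z":-338,"rx":0,"ry":-15,"rz":0.5,"claw":255}]'

```text
time_s: 13.5
position: [0.4028, -0.2296, 0.1941]
tcp_rot: [[0.041, 0.998, -0.042], [0.74, -0.058, -0.67], [-0.672, -0.003, -0.741]]
force: [-1.8, -1.0, -3.6]
opening: 0.641
grasp_force: 29.9
```

```bash
python3 g.py 405,-240,190,87,-45; python3 slot.py
```

```text
t 13.5 [ 402.8 -229.6  194.1] open 0.64 gf 29.893331315252 F [-1.8 -1.  -3.6] q [-21.  28. 118. -69.  43.  39.]
405,-240,190,87,-45 -> [-4.5  2.8  3.9] [-0.06 -0.47 -0.02]
mouth 59.8 dot 25.5 grey [10. 46.] 801 F [-0.1 -0.5 -4.6] t 13.55
```

```bash
python3 g.py 480,-150,190,87,-45 480,-150,128,87,-45
```

```text
t 13.55 [ 403.1 -231.2  192.9] open 0.64 gf 29.91718156496063 F [-0.1 -0.5 -4.6] q [-21.  29. 118. -70.  43.  40.]
480,-150,190,87,-45 -> [ 65.   72.1 -61.9] [-0.07 -0.42  0.  ]
480,-150,128,87,-45 -> [106.8  72.4 -16.1] [-0.07 -0.42  0.  ]
```

Call:
apply_moves --rows '[{"x":33,"y":35,"z":-31,"rx":0,"ry":0,"rz":0,"claw":255},{"x":66,"y":70,"z":-61,"rx":0,"ry":0,"rz":0,"claw":255},{"x":66,"y":70,"z":-61,"rx":0,"ry":0,"rz":0,"claw":255},{"x":88,"y":70,"z":-39,"rx":0,"ry":0,"rz":0,"claw":255},{"x":106,"y":70,"z":-21,"rx":0,"ry":0,"rz":0,"claw":255},{"x":106,"y":70,"z":-21,"rx":0,"ry":0,"rz":0,"claw":255},{"x":106,"y":70,"z":-21,"rx":0,"ry":0,"rz":0,"claw":255}]'

```text
time_s: 14.42
position: [0.4782, -0.1401, 0.1385]
tcp_rot: [[0.039, 0.998, -0.042], [0.743, -0.057, -0.667], [-0.668, -0.005, -0.744]]
force: [0.6, 0.1, -2.8]
opening: 0.643
grasp_force: 29.9
```

```bash
python3 g.py 480,-150,128,87,-45 480,-150,108,87,-45;python3 slot.py
```

```text
t 14.43 [ 478.2 -140.1  138.5] open 0.64 gf 29.943362537032954 F [ 0.6  0.1 -2.8] q [ -8.  38. 109. -61.  50.  44.]
480,-150,128,87,-45 -> [0.1 2.3 8.3] [-0.07 -0.51 -0.  ]
480,-150,108,87,-45 -> [13.5  2.4 23.2] [-0.07 -0.51 -0.  ]
mouth 61.6 dot 31.7 grey [11. 86.] 794 F [ 0.6 -0.2 -3.5] t 14.47
```

Call:
apply_moves --rows '[{"x":1,"y":2,"z":9,"rx":0,"ry":-0.5,"rz":0,"claw":255},{"x":1,"y":2,"z":9,"rx":0,"ry":-0.5,"rz":0,"claw":255},{"x":14,"y":2,"z":24,"rx":0,"ry":-0.5,"rz":0,"claw":255},{"x":14,"y":2,"z":24,"rx":0,"ry":-0.5,"rz":0,"claw":255},{"x":1,"y":2,"z":9,"rx":0,"ry":-0.5,"rz":0,"claw":255},{"x":15,"y":2,"z":25,"rx":0,"ry":-0.5,"rz":0,"claw":255},{"x":15,"y":2,"z":25,"rx":0,"ry":-0.5,"rz":0,"claw":255},{"x":1,"y":2,"z":9,"rx":0,"ry":-0.5,"rz":0,"claw":255},{"x":15,"y":2,"z":25,"rx":0,"ry":-0.5,"rz":0,"claw":255},{"x":15,"y":2,"z":25,"rx":0,"ry":-0.5,"rz":0,"claw":255}]'

```text
time_s: 15.72
position: [0.4808, -0.1456, 0.1099]
tcp_rot: [[0.037, 0.998, -0.043], [0.707, -0.056, -0.705], [-0.706, -0.004, -0.708]]
force: [1.5, -0.1, -0.1]
opening: 0.639
grasp_force: 30.0
```

```bash
python3 g.py 480,-150,128,87,-45 480,-150,108,87,-45;python3 slot.py
```

```text
t 15.72 [ 480.8 -145.6  109.9] open 0.64 gf 29.99695373000577 F [ 1.5 -0.1 -0.1] q [ -7.  43. 109. -67.  50.  51.]
480,-150,128,87,-45 -> [-15.9  -0.6 -15.7] [-0.05 -0.02 -0.  ]
480,-150,108,87,-45 -> [-1.8 -0.6 -1.6] [-0.05 -0.02 -0.  ]
mouth 54.4 dot 32.3 grey [ 5. 56.] 749 F [ 1.3  0.  -0.1] t 15.78
```

Call:
apply_moves --rows '[{"x":-25,"y":0,"z":-25,"rx":0,"ry":0,"rz":0,"claw":255},{"x":-62,"y":0,"z":-62,"rx":0,"ry":0,"rz":0,"claw":255},{"x":-68,"y":0,"z":-68,"rx":0,"ry":0,"rz":0,"claw":255},{"x":-68,"y":0,"z":-68,"rx":0,"ry":0,"rz":0,"claw":255}]'

```text
time_s: 16.27
position: [0.4803, -0.1455, 0.2057]
tcp_rot: [[0.038, 0.998, -0.043], [0.708, -0.057, -0.704], [-0.705, -0.004, -0.709]]
force: [-0.7, -0.2, -1.2]
opening: 0.642
grasp_force: 30.0
```

```bash
python3 slot.py; python3 g.py 410,145,190,90,45 410,145,33,90,45
```

```text
mouth 53.2 dot None grey [89. 90.] 0 F [ 0.1 -0.9 -1.8] t 16.32
t 16.32 [ 479.9 -145.5  204.7] open 0.64 gf 29.996338728815317 F [ 0.1 -0.9 -1.8] q [ -7.  32. 107. -58.  56.  37.]
410,145,190,90,45 -> [ 207.5  -86.1 -190.9] [-0.06 14.97 -0.61]
410,145,33,90,45 -> [318.2 -85.2 -79.5] [-0.06 14.97 -0.61]
```

Call:
apply_moves --rows '[{"x":23,"y":-10,"z":-22,"rx":0,"ry":1.5,"rz":-0.1,"claw":255},{"x":46,"y":-20,"z":-43,"rx":0,"ry":3.2,"rz":-0.1,"claw":255},{"x":70,"y":-30,"z":-65,"rx":0,"ry":4.9,"rz":-0.2,"claw":255},{"x":95,"y":-40,"z":-88,"rx":0,"ry":6.6,"rz":-0.3,"claw":255},{"x":120,"y":-50,"z":-111,"rx":0,"ry":8.3,"rz":-0.3,"claw":255},{"x":145,"y":-60,"z":-134,"rx":0,"ry":10,"rz":-0.4,"claw":255},{"x":170,"y":-70,"z":-157,"rx":0,"ry":11.7,"rz":-0.5,"claw":255},{"x":192,"y":-80,"z":-177,"rx":0,"ry":13.4,"rz":-0.6,"claw":255},{"x":211,"y":-86,"z":-191,"rx":0,"ry":15,"rz":-0.6,"claw":255},{"x":211,"y":-86,"z":-191,"rx":0,"ry":15,"rz":-0.6,"claw":255}]'

```text
time_s: 17.58
position: [0.4092, 0.1428, 0.1898]
tcp_rot: [[0.011, 1.0, -0.008], [0.704, -0.002, 0.71], [0.71, -0.013, -0.704]]
force: [-0.5, 0.7, -1.2]
opening: 0.64
grasp_force: 30.0
```

```bash
python3 g.py 410,150,60,90,45 410,150,33,90,45;  python3 - <<'E'
from h import *
for x in pots()[0]: print(*x)
E
```

```text
t 17.57 [409.2 142.8 189.8] open 0.64 gf 29.99595990870148 F [-0.5  0.7 -1.2] q [-23.  30. 119.  47.  63. -57.]
410,150,60,90,45 -> [-87.    2.4  90.6] [-0.08 -0.04 -0.1 ]
410,150,33,90,45 -> [-106.2    2.8  109.6] [-0.08 -0.04 -0.1 ]
[548.0, 165.0] [81.0, 57.0] 80.8 524 0.059 [0.006, 0.007, 0.01]
[550.0, 347.0] [81.0, 57.0] 76.1 779 0.0588 [0.042, 0.044, 0.045]
[420.0, 340.0] [81.0, 57.0] 76.7 822 0.0591 [0.042, 0.043, 0.044]
```

Call:
apply_moves --rows '[{"x":-43,"y":1,"z":45,"rx":0,"ry":0,"rz":0,"claw":255},{"x":-87,"y":2,"z":90,"rx":0,"ry":0,"rz":0,"claw":255},{"x":-103,"y":2,"z":106,"rx":0,"ry":0,"rz":0,"claw":255},{"x":-106,"y":2,"z":109,"rx":0,"ry":0,"rz":0,"claw":255},{"x":-106,"y":2,"z":109,"rx":0,"ry":0,"rz":0,"claw":255},{"x":-106,"y":2,"z":109,"rx":0,"ry":0,"rz":0,"claw":0},{"x":-106,"y":2,"z":109,"rx":0,"ry":0,"rz":0,"claw":0},{"x":-106,"y":2,"z":109,"rx":0,"ry":0,"rz":0,"claw":0},{"x":-106,"y":2,"z":67,"rx":0,"ry":0,"rz":0,"claw":0},{"x":-100,"y":2,"z":7,"rx":0,"ry":0,"rz":0,"claw":0}]'

```text
time_s: 18.88
position: [0.4117, 0.0773, 0.1167]
tcp_rot: [[0.005, 1.0, -0.007], [0.704, 0.001, 0.71], [0.71, -0.008, -0.704]]
force: [1.3, -0.3, 0.2]
opening: 0.991
grasp_force: 0.0
```

```bash
python3 g.py 416,324,150,77,45,90 416,324,31,77,45,90
python3 - <<'E'
from h import *
for x in pots()[0]: print(*x)
p,P=cloud('side')
m=(P[...,2]>.07)&(P[...,2]<.13)&(P[...,0]>.36)&(P[...,0]<.53)&(P[...,1]>-.3)&(P[...,1]<-.06)
k,L,st,c=cv2.connectedComponentsWithStats(m.astype(np.uint8))
for i in range(1,k):
    if st[i,4]>15: print('in tray',st[i,4],cv2.minAreaRect((P[L==i][:,:2]*1000).astype(np.float32)),np.percentile(P[L==i][:,2],95).round(3))
E
```

```text
t 18.88 [411.7  77.3 116.7] open 0.99 gf 0.0 F [ 1.3 -0.3  0.2] q [-31.  41. 118.  45.  58. -68.]
416,324,150,77,45,90 -> [199.  -11.6  56.9] [-1.6  -0.03  1.48]
416,324,31,77,45,90 -> [114.5 -10.6 140.8] [-1.6  -0.03  1.48]
[548.0, 165.0] [80.0, 58.0] 81.4 521 0.0591 [0.007, 0.008, 0.009]
[413.0, 160.0] [82.0, 57.0] 89.4 563 0.0592 [0.006, 0.008, 0.008]
[549.0, 347.0] [82.0, 58.0] 76.6 759 0.0589 [0.042, 0.043, 0.044]
[420.0, 339.0] [81.0, 57.0] 76.5 815 0.0591 [0.042, 0.044, 0.044]
in tray 429 ((485.8648986816406, -193.21856689453125), (39.89619445800781, 133.06890869140625), 3.278294086456299) 0.116
```

Call:
apply_moves --rows '[{"x":40,"y":0,"z":-40,"rx":0,"ry":0,"rz":0,"claw":0},{"x":90,"y":-3,"z":-20,"rx":-0.4,"ry":0,"rz":0.4,"claw":0},{"x":140,"y":-6,"z":15,"rx":-0.8,"ry":0,"rz":0.8,"claw":0},{"x":180,"y":-10,"z":45,"rx":-1.2,"ry":0,"rz":1.2,"claw":0},{"x":170,"y":-11,"z":85,"rx":-1.6,"ry":0,"rz":1.5,"claw":0},{"x":130,"y":-11,"z":125,"rx":-1.6,"ry":0,"rz":1.5,"claw":0},{"x":114,"y":-11,"z":141,"rx":-1.6,"ry":0,"rz":1.5,"claw":0},{"x":114,"y":-11,"z":141,"rx":-1.6,"ry":0,"rz":1.5,"claw":0},{"x":114,"y":-11,"z":141,"rx":-1.6,"ry":0,"rz":1.5,"claw":0}]'

```text
time_s: 20.1
position: [0.4012, 0.2581, 0.0982]
tcp_rot: [[0.159, 0.974, 0.163], [0.687, -0.227, 0.69], [0.709, 0.002, -0.705]]
force: [-0.0, 0.8, 0.1]
opening: 1.005
grasp_force: 0.0
```

```bash
python3 g.py 416,324,31,77,45,0
python3 - <<'E'
from h import *
for n in('side','scene'):
    for x in pots(n)[0]: print(*x)
E
```

```text
t 20.1 [401.2 258.1  98.2] open 1.0 gf 0.0 F [-0.   0.8  0.1] q [ -8.  44. 129.  88.  45. -80.]
416,324,31,77,45,0 -> [-0.  -0.7 89.3] [ 0.03 -0.03 -0.  ]
[548.0, 165.0] [80.0, 58.0] 81.2 525 0.0588 [0.008, 0.009, 0.01]
[413.0, 183.0] [37.0, 56.0] 89.8 233 0.059 [0.006, 0.008, 0.011]
[550.0, 347.0] [82.0, 58.0] 77.0 760 0.0588 [0.042, 0.044, 0.045]
[420.0, 339.0] [81.0, 57.0] 76.8 814 0.0591 [0.042, 0.044, 0.044]
[423.0, 340.0] [79.0, 59.0] 75.6 228 0.0599 [0.048, 0.048, 0.058]
[415.0, 162.0] [81.0, 60.0] 88.9 275 0.06 [0.2, 0.214, 0.219]
[552.0, 348.0] [81.0, 59.0] 77.5 283 0.0601 [0.046, 0.047, 0.047]
[550.0, 167.0] [82.0, 63.0] 81.2 338 0.0601 [0.06, 0.06, 0.06]
```

Call:
apply_moves --rows '[{"x":0,"y":-1,"z":45,"rx":0,"ry":0,"rz":0,"claw":0},{"x":0,"y":-1,"z":80,"rx":0,"ry":0,"rz":0,"claw":0},{"x":0,"y":-1,"z":89,"rx":0,"ry":0,"rz":0,"claw":0},{"x":0,"y":-1,"z":89,"rx":0,"ry":0,"rz":0,"claw":255},{"x":0,"y":-1,"z":89,"rx":0,"ry":0,"rz":0,"claw":255},{"x":0,"y":-1,"z":89,"rx":0,"ry":0,"rz":0,"claw":255},{"x":0,"y":-1,"z":89,"rx":0,"ry":0,"rz":0,"claw":255},{"x":0,"y":-1,"z":89,"rx":0,"ry":0,"rz":0,"claw":255},{"x":10,"y":-1,"z":79,"rx":0,"ry":0,"rz":0,"claw":255},{"x":40,"y":-1,"z":49,"rx":0,"ry":0,"rz":0,"claw":255}]'

```text
time_s: 21.45
position: [0.4145, 0.3186, 0.0897]
tcp_rot: [[0.163, 0.974, 0.16], [0.689, -0.229, 0.688], [0.706, -0.002, -0.708]]
force: [-0.4, 0.0, -2.3]
opening: 0.646
grasp_force: 30.0
```

```bash
python3 g.py 416,324,190,77,45 440,100,190,82,0 415,-150,190,87,-45
```

```text
t 21.45 [414.5 318.6  89.7] open 0.65 gf 29.98783245915547 F [-0.4  0.  -2.3] q [  2.  44. 125.  94.  43. -74.]
416,324,190,77,45 -> [ 74.7   0.1 -73.1] [ 0.01  0.01 -0.04]
440,100,190,82,0 -> [ -71.4   74.6 -221.6] [ 0.32 -7.48 -0.83]
415,-150,190,87,-45 -> [-246.1  106.7 -393.3] [ -0.02 -14.94  -1.89]
```

Call:
apply_moves --rows '[{"x":40,"y":0,"z":-40,"rx":0,"ry":0,"rz":0,"claw":255},{"x":75,"y":0,"z":-73,"rx":0,"ry":-0.5,"rz":0,"claw":255},{"x":40,"y":11,"z":-108,"rx":0,"ry":-2.1,"rz":-0.2,"claw":255},{"x":4,"y":21,"z":-144,"rx":0,"ry":-3.8,"rz":-0.4,"claw":255},{"x":-31,"y":32,"z":-179,"rx":0,"ry":-5.4,"rz":-0.6,"claw":255},{"x":-67,"y":43,"z":-214,"rx":0,"ry":-7,"rz":-0.8,"claw":255},{"x":-102,"y":53,"z":-249,"rx":0,"ry":-8.6,"rz":-1.1,"claw":255},{"x":-137,"y":64,"z":-285,"rx":0,"ry":-10.2,"rz":-1.3,"claw":255},{"x":-173,"y":75,"z":-320,"rx":0,"ry":-11.8,"rz":-1.5,"claw":255},{"x":-208,"y":85,"z":-355,"rx":0,"ry":-13.4,"rz":-1.7,"claw":255}]'

```text
time_s: 22.7
position: [0.4064, -0.0889, 0.1948]
tcp_rot: [[0.062, 0.998, -0.025], [0.808, -0.065, -0.585], [-0.585, 0.016, -0.811]]
force: [-1.4, -0.8, -2.8]
opening: 0.641
grasp_force: 30.0
```

```bash
python3 g.py 405,-145,190,87,-45
```

```text
t 22.7 [406.4 -88.9 194.8] open 0.64 gf 29.98735543107614 F [-1.4 -0.8 -2.8] q [ -5.  26. 117. -51.  49.  38.]
405,-145,190,87,-45 -> [-41.6   2.2  30.8] [ 0.04 -1.53 -0.2 ]
```

Call:
apply_moves --rows '[{"x":-42,"y":2,"z":31,"rx":0,"ry":-1.5,"rz":-0.2,"claw":255},{"x":-42,"y":2,"z":31,"rx":0,"ry":-1.5,"rz":-0.2,"claw":255},{"x":-27,"y":2,"z":51,"rx":0,"ry":-1.5,"rz":-0.2,"claw":255},{"x":-12,"y":2,"z":71,"rx":0,"ry":-1.5,"rz":-0.2,"claw":255},{"x":-12,"y":2,"z":71,"rx":0,"ry":-1.5,"rz":-0.2,"claw":255},{"x":-12,"y":2,"z":71,"rx":0,"ry":-1.5,"rz":-0.2,"claw":255}]'

```text
time_s: 23.45
position: [0.4062, -0.1387, 0.1444]
tcp_rot: [[0.038, 0.999, -0.033], [0.712, -0.05, -0.701], [-0.701, 0.003, -0.713]]
force: [-0.1, 0.6, -2.8]
opening: 0.642
grasp_force: 30.0
```

```bash
python3 g.py 405,-145,126,87,-45  405,-145,107,87,-45; python3 slot.py
```

```text
t 23.45 [ 406.2 -138.7  144.4] open 0.64 gf 29.991259993985295 F [-0.1  0.6 -2.8] q [ -7.  36. 119. -71.  48.  57.]
405,-145,126,87,-45 -> [ 8.4 -0.9 11.6] [ 0.03 -0.08 -0.01]
405,-145,107,87,-45 -> [21.8 -1.  25.2] [ 0.03 -0.08 -0.01]
mouth 61.8 dot 26.7 grey [12. 90.] 761 F [ 0.5 -0.1 -3.1] t 23.5
```

Call:
apply_moves --rows '[{"x":8,"y":-1,"z":11,"rx":0,"ry":0,"rz":0,"claw":255},{"x":8,"y":-1,"z":11,"rx":0,"ry":0,"rz":0,"claw":255},{"x":22,"y":-1,"z":25,"rx":0,"ry":0,"rz":0,"claw":255},{"x":22,"y":-1,"z":25,"rx":0,"ry":0,"rz":0,"claw":255},{"x":8,"y":-1,"z":11,"rx":0,"ry":0,"rz":0,"claw":255},{"x":23,"y":-1,"z":26,"rx":0,"ry":0,"rz":0,"claw":255},{"x":23,"y":-1,"z":26,"rx":0,"ry":0,"rz":0,"claw":255},{"x":8,"y":-1,"z":11,"rx":0,"ry":0,"rz":0,"claw":255},{"x":23,"y":-1,"z":26,"rx":0,"ry":0,"rz":0,"claw":255},{"x":23,"y":-1,"z":26,"rx":0,"ry":0,"rz":0,"claw":255}]'

```text
time_s: 24.75
position: [0.4055, -0.1407, 0.1096]
tcp_rot: [[0.038, 0.999, -0.033], [0.712, -0.05, -0.701], [-0.702, 0.003, -0.713]]
force: [0.6, -0.6, -2.6]
opening: 0.644
grasp_force: 30.0
```

```bash
python3 g.py 405,-145,126,87,-45;python3 slot.py
```

```text
t 24.75 [ 405.5 -140.7  109.6] open 0.64 gf 29.97244394151494 F [ 0.6 -0.6 -2.6] q [ -8.  41. 120. -76.  46.  64.]
405,-145,126,87,-45 -> [-14.5  -0.2 -14.6] [ 0.04 -0.07 -0.  ]
mouth 53.9 dot 20.8 grey [ 7. 56.] 797 F [ 0.3 -0.6 -2.3] t 24.8
```

Call:
apply_moves --rows '[{"x":-22,"y":0,"z":-22,"rx":0,"ry":0,"rz":0,"claw":255},{"x":-22,"y":0,"z":-22,"rx":0,"ry":0,"rz":0,"claw":255},{"x":3,"y":0,"z":3,"rx":0,"ry":0,"rz":0,"claw":255},{"x":-22,"y":0,"z":-22,"rx":0,"ry":0,"rz":0,"claw":255},{"x":-22,"y":0,"z":-22,"rx":0,"ry":0,"rz":0,"claw":255},{"x":3,"y":0,"z":3,"rx":0,"ry":0,"rz":0,"claw":255},{"x":-22,"y":0,"z":-22,"rx":0,"ry":0,"rz":0,"claw":255},{"x":-22,"y":0,"z":-22,"rx":0,"ry":0,"rz":0,"claw":255}]'

```text
time_s: 25.8
position: [0.4051, -0.1408, 0.1401]
tcp_rot: [[0.039, 0.999, -0.033], [0.712, -0.051, -0.7], [-0.701, 0.004, -0.713]]
force: [-0.2, 0.6, -3.3]
opening: 0.639
grasp_force: 30.0
```

```bash
python3 slot.py;python3 g.py
```

```text
mouth 47.0 dot 18.0 grey [ 6. 86.] 844 F [-0.1  0.4 -3.9] t 25.85
t 25.85 [ 405.1 -140.7  140.3] open 0.64 gf 29.995058794738725 F [-0.1  0.4 -3.9] q [ -8.  37. 120. -72.  47.  58.]
```

Call:
apply_moves --rows '[{"x":5,"y":0,"z":5,"rx":0,"ry":0,"rz":0,"claw":255},{"x":28,"y":0,"z":28,"rx":0,"ry":0,"rz":0,"claw":255},{"x":28,"y":0,"z":28,"rx":0,"ry":0,"rz":0,"claw":255},{"x":5,"y":0,"z":5,"rx":0,"ry":0,"rz":0,"claw":255},{"x":5,"y":0,"z":5,"rx":0,"ry":0,"rz":0,"claw":255},{"x":30,"y":0,"z":30,"rx":0,"ry":0,"rz":0,"claw":255},{"x":30,"y":0,"z":30,"rx":0,"ry":0,"rz":0,"claw":255}]'

```text
time_s: 26.72
position: [0.4049, -0.1405, 0.0966]
tcp_rot: [[0.036, 0.999, -0.035], [0.712, -0.05, -0.7], [-0.701, 0.001, -0.713]]
force: [0.6, 0.0, -1.3]
opening: 0.645
grasp_force: 30.0
```

```bash
python3 slot.py
```

```text
mouth 40.8 dot 19.7 grey [ 7. 44.] 812 F [ 0.2 -0.2 -1.3] t 26.77
```

Dot to mouth is 21 mm and the force is down to the pot's own weight, so the casting is free. Lifting.

Call:
apply_moves --rows '[{"x":-30,"y":0,"z":-30,"rx":0,"ry":0,"rz":0,"claw":255},{"x":-65,"y":0,"z":-65,"rx":0,"ry":0,"rz":0,"claw":255},{"x":-75,"y":0,"z":-75,"rx":0,"ry":0,"rz":0,"claw":255},{"x":-75,"y":0,"z":-75,"rx":0,"ry":0,"rz":0,"claw":255}]'

```text
time_s: 27.28
position: [0.4048, -0.1413, 0.2054]
tcp_rot: [[0.041, 0.999, -0.031], [0.712, -0.051, -0.701], [-0.701, 0.006, -0.713]]
force: [0.8, 0.2, -1.7]
opening: 0.644
grasp_force: 30.0
```

```bash
python3 slot.py; python3 g.py 421,343,190,77,45 421,343,33,77,45
```

```text
mouth 39.2 dot None grey [40. 90.] 0 F [-0.1 -0.1 -2.8] t 27.32
t 27.32 [ 404.5 -141.3  204.4] open 0.64 gf 29.972750893794 F [-0.1 -0.1 -2.8] q [ -8.  28. 118. -64.  51.  45.]
421,343,190,77,45 -> [ 349.6   -9.  -329.5] [ 0.04 14.87  1.86]
421,343,33,77,45 -> [ 459.7   -9.7 -217.6] [ 0.04 14.87  1.86]
```

Call:
apply_moves --rows '[{"x":35,"y":-1,"z":-33,"rx":0,"ry":1.5,"rz":0.2,"claw":255},{"x":70,"y":-2,"z":-66,"rx":0,"ry":3,"rz":0.4,"claw":255},{"x":105,"y":-3,"z":-99,"rx":0,"ry":4.5,"rz":0.6,"claw":255},{"x":140,"y":-4,"z":-132,"rx":0,"ry":6,"rz":0.7,"claw":255},{"x":175,"y":-5,"z":-165,"rx":0,"ry":7.5,"rz":0.9,"claw":255},{"x":210,"y":-5,"z":-198,"rx":0,"ry":9,"rz":1.1,"claw":255},{"x":245,"y":-6,"z":-231,"rx":0,"ry":10.5,"rz":1.3,"claw":255},{"x":280,"y":-7,"z":-264,"rx":0,"ry":12,"rz":1.5,"claw":255},{"x":315,"y":-8,"z":-297,"rx":0,"ry":13.5,"rz":1.7,"claw":255},{"x":350,"y":-9,"z":-330,"rx":0,"ry":14.9,"rz":1.9,"claw":255}]'

```text
time_s: 28.58
position: [0.419, 0.3357, 0.1926]
tcp_rot: [[0.162, 0.974, 0.158], [0.695, -0.226, 0.683], [0.701, -0.001, -0.713]]
force: [-0.9, 0.4, -1.5]
opening: 0.641
grasp_force: 30.0
```

```bash
python3 g.py 421,343,60,77,45 421,343,33,77,45;  python3 - <<'E'
from h import *
for x in pots('scene')[0]: print(*x)
E
```

```text
t 28.57 [419.  335.7 192.6] open 0.64 gf 29.977043049875647 F [-0.9  0.4 -1.5] q [  5.  29. 120.  75.  44. -45.]
421,343,60,77,45 -> [-87.6   0.4  93.9] [ 0.    0.08 -0.02]
421,343,33,77,45 -> [-106.5    0.5  113.1] [ 0.    0.08 -0.02]
[414.0, 160.0] [62.0, 82.0] 1.6 280 0.0601 [0.338, 0.355, 0.375]
[551.0, 348.0] [80.0, 61.0] 76.5 281 0.0602 [0.044, 0.046, 0.046]
[549.0, 166.0] [81.0, 61.0] 81.6 340 0.0599 [0.06, 0.06, 0.06]
```

Call:
apply_moves --rows '[{"x":-43,"y":0,"z":46,"rx":0,"ry":0.1,"rz":0,"claw":255},{"x":-87,"y":0,"z":93,"rx":0,"ry":0.1,"rz":0,"claw":255},{"x":-103,"y":0,"z":110,"rx":0,"ry":0.1,"rz":0,"claw":255},{"x":-106,"y":0,"z":113,"rx":0,"ry":0.1,"rz":0,"claw":255},{"x":-106,"y":0,"z":113,"rx":0,"ry":0.1,"rz":0,"claw":255},{"x":-106,"y":0,"z":113,"rx":0,"ry":0.1,"rz":0,"claw":0},{"x":-106,"y":0,"z":113,"rx":0,"ry":0.1,"rz":0,"claw":0},{"x":-106,"y":0,"z":113,"rx":0,"ry":0.1,"rz":0,"claw":0},{"x":-106,"y":0,"z":70,"rx":0,"ry":0.1,"rz":0,"claw":0},{"x":-106,"y":0,"z":20,"rx":0,"ry":0.1,"rz":0,"claw":0}]'

```text
time_s: 29.88
position: [0.4053, 0.2745, 0.1058]
tcp_rot: [[0.157, 0.975, 0.158], [0.69, -0.223, 0.689], [0.706, 0.001, -0.708]]
force: [1.2, -0.2, 0.9]
opening: 0.991
grasp_force: 0.0
```

```bash
python3 g.py 546,332,31,76.5,45,90 546,332,31,76.5,45
python3 - <<'E'
from h import *
for n in ('side','scene'):
  for x in pots(n)[0]: print(*x)
E
```

```text
t 29.88 [405.3 274.5 105.8] open 0.99 gf 0.0 F [ 1.2 -0.2  0.9] q [ -5.  42. 127.  88.  44. -75.]
546,332,31,76.5,45,90 -> [  8.8 123.6  18.8] [-0.07  0.01  0.08]
546,332,31,76.5,45 -> [  8.9 124.2 108.8] [-0.07  0.01  0.08]
[549.0, 165.0] [80.0, 57.0] 81.7 475 0.0591 [0.008, 0.009, 0.011]
[413.0, 191.0] [20.0, 56.0] 89.6 159 0.0589 [0.005, 0.008, 0.057]
[550.0, 347.0] [80.0, 57.0] 76.0 764 0.0589 [0.042, 0.043, 0.044]
[421.0, 338.0] [82.0, 57.0] 76.6 856 0.059 [0.006, 0.007, 0.009]
[423.0, 339.0] [82.0, 59.0] 79.5 207 0.0601 [0.059, 0.06, 0.06]
[415.0, 161.0] [61.0, 81.0] 0.6 269 0.06 [0.208, 0.22, 0.23]
[552.0, 348.0] [80.0, 64.0] 77.8 286 0.0601 [0.046, 0.046, 0.047]
[549.0, 167.0] [83.0, 61.0] 82.0 342 0.06 [0.059, 0.059, 0.06]
```

Call:
apply_moves --rows '[{"x":4,"y":60,"z":0,"rx":0,"ry":0,"rz":0,"claw":0},{"x":9,"y":120,"z":5,"rx":0,"ry":0,"rz":0.1,"claw":0},{"x":9,"y":124,"z":19,"rx":-0.1,"ry":0,"rz":0.1,"claw":0},{"x":9,"y":124,"z":19,"rx":-0.1,"ry":0,"rz":0.1,"claw":0},{"x":9,"y":124,"z":19,"rx":-0.1,"ry":0,"rz":0.1,"claw":0}]'

```text
time_s: 30.6
position: [0.5295, 0.2669, 0.098]
tcp_rot: [[0.169, 0.971, 0.167], [0.687, -0.238, 0.686], [0.706, -0.001, -0.708]]
force: [-0.9, 0.4, 0.2]
opening: 1.0
grasp_force: 0.0
```

```bash
python3 g.py 546,332,31,76.5,45
python3 - <<'E'
from h import *
for n in ('scene',):
  for x in pots(n)[0]: print(*x)
E
```

```text
t 30.6 [529.5 266.9  98. ] open 1.0 gf 0.0 F [-0.9  0.4  0.2] q [ -4.  44. 110.  73.  47. -54.]
546,332,31,76.5,45 -> [ 0.2  0.6 88.9] [ 0.02  0.01 -0.04]
[428.0, 362.0] [31.0, 59.0] 76.7 76 0.0603 [0.059, 0.059, 0.06]
[416.0, 160.0] [63.0, 83.0] 3.0 274 0.0601 [0.059, 0.06, 0.061]
[552.0, 348.0] [82.0, 61.0] 71.3 270 0.0601 [0.046, 0.047, 0.047]
[550.0, 166.0] [81.0, 61.0] 80.2 336 0.0602 [0.201, 0.209, 0.214]
```

Call:
apply_moves --rows '[{"x":0,"y":0,"z":45,"rx":0,"ry":0,"rz":0,"claw":0},{"x":0,"y":0,"z":80,"rx":0,"ry":0,"rz":0,"claw":0},{"x":0,"y":0,"z":89,"rx":0,"ry":0,"rz":0,"claw":0},{"x":0,"y":0,"z":89,"rx":0,"ry":0,"rz":0,"claw":255},{"x":0,"y":0,"z":89,"rx":0,"ry":0,"rz":0,"claw":255},{"x":0,"y":0,"z":89,"rx":0,"ry":0,"rz":0,"claw":255},{"x":0,"y":0,"z":89,"rx":0,"ry":0,"rz":0,"claw":255},{"x":0,"y":0,"z":89,"rx":0,"ry":0,"rz":0,"claw":255},{"x":10,"y":0,"z":79,"rx":0,"ry":0,"rz":0,"claw":255},{"x":40,"y":0,"z":49,"rx":0,"ry":0,"rz":0,"claw":255}]'

```text
time_s: 31.9
position: [0.5451, 0.3266, 0.0896]
tcp_rot: [[0.172, 0.971, 0.167], [0.689, -0.24, 0.684], [0.704, -0.003, -0.711]]
force: [0.8, 0.2, -1.6]
opening: 0.639
grasp_force: 30.0
```

```bash
python3 - <<'E'
from h import *
p,P=cloud('scene')
m=(P[...,2]>.07)&(P[...,2]<.13)&(P[...,0]>.36)&(P[...,0]<.53)&(P[...,1]>-.3)&(P[...,1]<-.06)
cv2.imwrite('pics/tr.png',cv2.resize(p[130:280,120:320,::-1],None,fx=3,fy=3))
E
python3 g.py 546,332,190,76.5,45 440,-85,190,87,-45
```

```text
t 31.95 [547.  327.9  96.3] open 0.64 gf 29.996286673704162 F [-0.1  0.8  0.4] q [  3.  45. 106.  76.  44. -48.]
546,332,190,76.5,45 -> [ 69.   -1.6 -69.5] [ 0.07 -0.02 -0.01]
440,-85,190,87,-45 -> [-228.6   -5.6 -368.4] [  0.04 -14.97  -2.01]
```

View pics/tr.png

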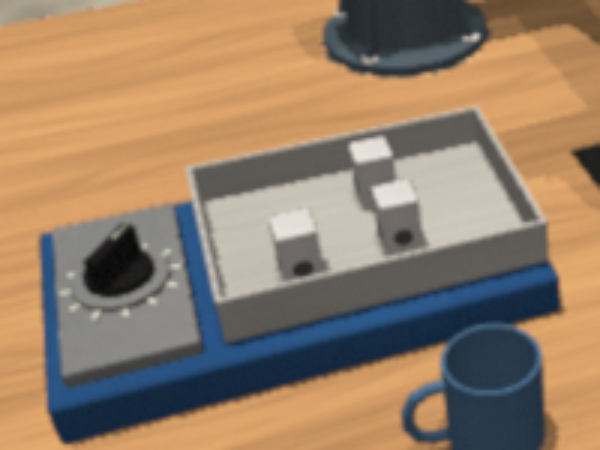

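The image shows three castings standing in the tray at crop positions (295,235), (398,205) and (372,165). The near (+y) end is free for the last one.

Call:
apply_moves --rows '[{"x":40,"y":0,"z":-40,"rx":0,"ry":0,"rz":0,"claw":255},{"x":69,"y":-1,"z":-70,"rx":0,"ry":-0.5,"rz":0,"claw":255},{"x":36,"y":-1,"z":-103,"rx":0,"ry":-2.1,"rz":-0.2,"claw":255},{"x":3,"y":-1,"z":-136,"rx":0,"ry":-3.8,"rz":-0.4,"claw":255},{"x":-30,"y":-1,"z":-170,"rx":0,"ry":-5.4,"rz":-0.7,"claw":255},{"x":-63,"y":-1,"z":-203,"rx":0,"ry":-7,"rz":-0.9,"claw":255},{"x":-96,"y":-1,"z":-236,"rx":0,"ry":-8.6,"rz":-1.1,"claw":255},{"x":-129,"y":-1,"z":-269,"rx":0,"ry":-10.2,"rz":-1.3,"claw":255},{"x":-161,"y":-1,"z":-303,"rx":0,"ry":-11.8,"rz":-1.6,"claw":255},{"x":-194,"y":-1,"z":-336,"rx":0,"ry":-13.4,"rz":-1.8,"claw":255}]'

```text
time_s: 33.2
position: [0.455, -0.037, 0.1927]
tcp_rot: [[0.064, 0.998, -0.027], [0.807, -0.068, -0.587], [-0.587, 0.016, -0.809]]
force: [-1.0, -0.5, -3.0]
opening: 0.637
grasp_force: 30.0
```

```bash
python3 g.py 445,-84,190,87,-45 445,-84,140,87,-45
```

```text
t 33.2 [455.  -37.  192.7] open 0.64 gf 29.992130915634334 F [-1.  -0.5 -3. ] q [  2.  29. 108. -45.  55.  37.]
445,-84,190,87,-45 -> [-36.   -6.8  24.2] [ 0.02 -1.51 -0.21]
445,-84,140,87,-45 -> [-6.7 -7.6 64.6] [ 0.02 -1.51 -0.21]
```

Call:
apply_moves --rows '[{"x":-36,"y":-7,"z":24,"rx":0,"ry":-1.5,"rz":-0.2,"claw":255},{"x":-36,"y":-7,"z":24,"rx":0,"ry":-1.5,"rz":-0.2,"claw":255},{"x":-22,"y":-7,"z":45,"rx":0,"ry":-1.5,"rz":-0.2,"claw":255},{"x":-7,"y":-7,"z":65,"rx":0,"ry":-1.5,"rz":-0.2,"claw":255},{"x":-7,"y":-7,"z":65,"rx":0,"ry":-1.5,"rz":-0.2,"claw":255},{"x":-7,"y":-7,"z":65,"rx":0,"ry":-1.5,"rz":-0.2,"claw":255}]'

```text
time_s: 33.95
position: [0.4467, -0.0791, 0.1444]
tcp_rot: [[0.039, 0.999, -0.035], [0.709, -0.052, -0.703], [-0.704, 0.003, -0.711]]
force: [0.4, 0.1, -2.8]
opening: 0.642
grasp_force: 30.0
```

```bash
python3 g.py 445,-84,140,87,-45 445,-84,109,87,-45; python3 slot.py
```

```text
t 33.95 [446.7 -79.1 144.4] open 0.64 gf 29.995013364823535 F [ 0.4  0.1 -2.8] q [  1.  38. 112. -60.  54.  52.]
445,-84,140,87,-45 -> [-0.5 -1.5  0.7] [ 0.02 -0.05 -0.02]
445,-84,109,87,-45 -> [21.4 -1.6 22.7] [ 0.02 -0.05 -0.02]
mouth 60.8 dot 26.8 grey [11. 89.] 745 F [ 0.5 -0.5 -2.9] t 34.0
```

Call:
apply_moves --rows '[{"x":22,"y":0,"z":22,"rx":0,"ry":0,"rz":0,"claw":255},{"x":22,"y":0,"z":22,"rx":0,"ry":0,"rz":0,"claw":255},{"x":0,"y":0,"z":0,"rx":0,"ry":0,"rz":0,"claw":255},{"x":0,"y":0,"z":0,"rx":0,"ry":0,"rz":0,"claw":255},{"x":24,"y":0,"z":24,"rx":0,"ry":0,"rz":0,"claw":255},{"x":24,"y":0,"z":24,"rx":0,"ry":0,"rz":0,"claw":255},{"x":0,"y":0,"z":0,"rx":0,"ry":0,"rz":0,"claw":255},{"x":0,"y":0,"z":0,"rx":0,"ry":0,"rz":0,"claw":255},{"x":26,"y":0,"z":26,"rx":0,"ry":0,"rz":0,"claw":255},{"x":26,"y":0,"z":26,"rx":0,"ry":0,"rz":0,"claw":255}]'

```text
time_s: 35.25
position: [0.4461, -0.0791, 0.1056]
tcp_rot: [[0.037, 0.999, -0.037], [0.709, -0.052, -0.703], [-0.704, -0.0, -0.71]]
force: [0.2, 0.6, -1.3]
opening: 0.641
grasp_force: 30.0
```

```bash
python3 slot.py;python3 g.py
```

```text
mouth 67.2 dot 27.7 grey [ 8. 55.] 665 F [ 0.3  0.5 -1.6] t 35.3
t 35.3 [445.7 -79.1 106.2] open 0.64 gf 29.97753512696363 F [ 0.3  0.5 -1.6] q [  1.  42. 113. -64.  51.  57.]
```

Call:
apply_moves --rows '[{"x":-25,"y":0,"z":-25,"rx":0,"ry":0,"rz":0,"claw":255},{"x":-60,"y":0,"z":-60,"rx":0,"ry":0,"rz":0,"claw":255},{"x":-70,"y":0,"z":-70,"rx":0,"ry":0,"rz":0,"claw":255},{"x":-70,"y":0,"z":-70,"rx":0,"ry":0,"rz":0,"claw":255}]'

```text
time_s: 35.8
position: [0.446, -0.0795, 0.2067]
tcp_rot: [[0.041, 0.999, -0.034], [0.71, -0.053, -0.703], [-0.704, 0.004, -0.711]]
force: [1.1, 0.3, -0.9]
opening: 0.64
grasp_force: 30.0
```

```bash
python3 slot.py; python3 g.py 547,337,190,76.5,45
```

```text
mouth 47.9 dot None grey [48. 90.] 0 F [-0.9  0.4 -0.6] t 35.85
t 35.85 [445.6 -79.5 205.8] open 0.64 gf 29.97754525858909 F [-0.9  0.4 -0.6] q [  1.  31. 110. -55.  59.  43.]
547,337,190,76.5,45 -> [ 304.6   78.3 -285.1] [ 0.02 14.9   1.93]
```

Call:
apply_moves --rows '[{"x":30,"y":8,"z":-28,"rx":0,"ry":1.5,"rz":0.2,"claw":255},{"x":61,"y":16,"z":-57,"rx":0,"ry":3,"rz":0.4,"claw":255},{"x":91,"y":23,"z":-86,"rx":0,"ry":4.5,"rz":0.6,"claw":255},{"x":122,"y":31,"z":-114,"rx":0,"ry":6,"rz":0.8,"claw":255},{"x":152,"y":39,"z":-143,"rx":0,"ry":7.5,"rz":1,"claw":255},{"x":183,"y":47,"z":-171,"rx":0,"ry":9,"rz":1.2,"claw":255},{"x":213,"y":55,"z":-200,"rx":0,"ry":10.5,"rz":1.4,"claw":255},{"x":244,"y":62,"z":-228,"rx":0,"ry":12,"rz":1.5,"claw":255},{"x":274,"y":70,"z":-257,"rx":0,"ry":13.5,"rz":1.7,"claw":255},{"x":305,"y":78,"z":-285,"rx":0,"ry":14.9,"rz":1.9,"claw":255}]'

```text
time_s: 37.1
position: [0.5454, 0.3334, 0.1917]
tcp_rot: [[0.166, 0.973, 0.162], [0.687, -0.232, 0.689], [0.708, -0.003, -0.707]]
force: [-0.5, 1.1, -1.4]
opening: 0.641
grasp_force: 30.0
```

```bash
python3 g.py 548,340,60,76.5,45 548,340,33,76.5,45;  python3 - <<'E'
from h import *
for n in('side','scene'):
  for x in pots(n)[0]: print(*x)
E
```

```text
t 37.1 [545.4 333.4 191.7] open 0.64 gf 29.981058205012232 F [-0.5  1.1 -1.4] q [  3.  35. 104.  65.  48. -32.]
548,340,60,76.5,45 -> [-88.2   1.3  92. ] [-0.03 -0.01 -0.01]
548,340,33,76.5,45 -> [-107.3    1.4  111. ] [-0.03 -0.01 -0.01]
[413.0, 161.0] [80.0, 56.0] 89.6 544 0.0592 [0.388, 0.498, 0.545]
[421.0, 338.0] [82.0, 57.0] 76.5 865 0.0589 [0.006, 0.007, 0.008]
[423.0, 338.0] [79.0, 60.0] 78.2 245 0.0599 [0.06, 0.06, 0.06]
[416.0, 162.0] [82.0, 59.0] 86.9 266 0.0602 [0.061, 0.408, 0.476]
[548.0, 166.0] [81.0, 64.0] 82.2 342 0.0601 [0.332, 0.351, 0.373]
```

Call:
apply_moves --rows '[{"x":-44,"y":1,"z":46,"rx":0,"ry":0,"rz":0,"claw":255},{"x":-88,"y":1,"z":91,"rx":0,"ry":0,"rz":0,"claw":255},{"x":-104,"y":1,"z":107,"rx":0,"ry":0,"rz":0,"claw":255},{"x":-107,"y":1,"z":111,"rx":0,"ry":0,"rz":0,"claw":255},{"x":-107,"y":1,"z":111,"rx":0,"ry":0,"rz":0,"claw":255},{"x":-107,"y":1,"z":111,"rx":0,"ry":0,"rz":0,"claw":0},{"x":-107,"y":1,"z":111,"rx":0,"ry":0,"rz":0,"claw":0},{"x":-107,"y":1,"z":111,"rx":0,"ry":0,"rz":0,"claw":0},{"x":-107,"y":1,"z":70,"rx":0,"ry":0,"rz":0,"claw":0},{"x":-90,"y":1,"z":10,"rx":0,"ry":0,"rz":0,"claw":0}]'

```text
time_s: 38.45
position: [0.5331, 0.2772, 0.1228]
tcp_rot: [[0.164, 0.973, 0.16], [0.69, -0.229, 0.687], [0.705, -0.002, -0.709]]
force: [1.3, 0.3, 0.9]
opening: 0.991
grasp_force: 0.0
```

```bash
python3 - <<'E'
from h import *
from g import rel
for x in pots('scene')[0]: print(*x)
p,P=cloud('scene');h=cv2.cvtColor(p,cv2.COLOR_RGB2HSV)
bar=(h[...,2]<75)&(P[...,2]>.09)&(P[...,2]<.112)&(abs(P[...,1]+.385)<.05)&(abs(P[...,0]-.44)<.05)
q=P[bar];print('bar',cv2.minAreaRect((q[:,:2]*1000).astype(np.float32)),bar.sum(),np.percentile(q[:,2],[50,95]).round(3))
w=(h[...,2]>150)&(h[...,1]<60)&(P[...,2]>.085)&(np.hypot(P[...,1]+.385,P[...,0]-.44)<.031)
print('pointer',(P[w].mean(0)*1000).round() if w.any() else None,w.sum())
m=(P[...,2]>.07)&(P[...,2]<.13)&(P[...,0]>.37)&(P[...,0]<.52)&(P[...,1]>-.3)&(P[...,1]<-.06)
cv2.imwrite('pics/tr2.png',cv2.resize(p[130:280,120:320,::-1],None,fx=3,fy=3))
E
python3 g.py 480,0,250,90,0 438,-386,190,90,0
```

```text
[416.0, 161.0] [60.0, 81.0] 2.1 272 0.0598 [0.059, 0.059, 0.06]
[553.0, 344.0] [81.0, 57.0] 74.9 259 0.0598 [0.059, 0.059, 0.06]
[550.0, 165.0] [80.0, 60.0] 79.6 335 0.0603 [0.223, 0.232, 0.239]
bar ((439.5670166015625, -387.4828796386719), (15.09271240234375, 54.053993225097656), 40.81123733520508) 134 [0.1   0.106]
pointer None 0
t 38.55 [536.  275.8 127.8] open 1.0 gf 0.0 F [ 0.5  0.3 -0.2] q [ -3.  40. 109.  71.  48. -48.]
480,0,250,90,0 -> [-108.1   10.8 -289.5] [ 0.96 -7.46 -2.09]
438,-386,190,90,0 -> [-423.1   59.2 -519.4] [ 0.96 -7.46 -2.09]
```

View pics/tr2.png

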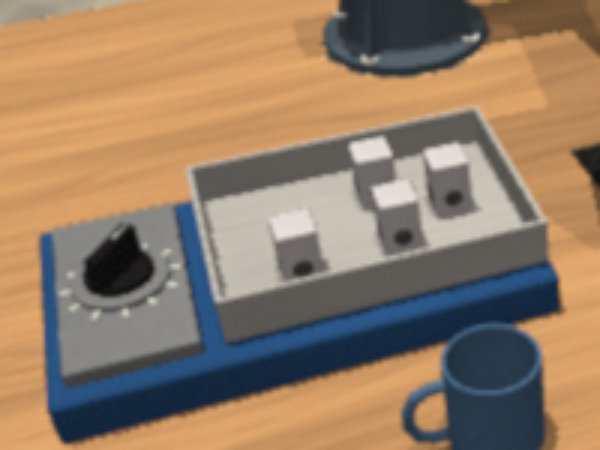

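All four castings stand in the tray, at crop positions (295,240), (398,210), (372,165) and (447,180). The dial is at (120,260), its bar running upper right to lower left. Moving over the dial.

Call:
apply_moves --rows '[{"x":20,"y":0,"z":-50,"rx":0,"ry":-0.5,"rz":0,"claw":0},{"x":0,"y":2,"z":-95,"rx":0.2,"ry":-1.8,"rz":-0.5,"claw":0},{"x":-25,"y":4,"z":-140,"rx":0.3,"ry":-3.2,"rz":-0.9,"claw":0},{"x":-50,"y":6,"z":-190,"rx":0.5,"ry":-4.6,"rz":-1.3,"claw":0},{"x":-80,"y":9,"z":-240,"rx":0.8,"ry":-6,"rz":-1.7,"claw":0},{"x":-108,"y":11,"z":-290,"rx":1,"ry":-7.5,"rz":-2.1,"claw":0},{"x":-108,"y":11,"z":-290,"rx":1,"ry":-7.5,"rz":-2.1,"claw":0},{"x":-108,"y":11,"z":-290,"rx":1,"ry":-7.5,"rz":-2.1,"claw":0}]'

```text
time_s: 39.55
position: [0.4795, 0.0023, 0.2519]
tcp_rot: [[-0.005, 1.0, -0.012], [1.0, 0.005, -0.002], [-0.002, -0.012, -1.0]]
force: [0.1, -0.9, -0.2]
opening: 1.0
grasp_force: 0.0
```

```bash
python3 g.py 438,-386,240,131,0
```

```text
t 39.55 [479.5   2.3 251.9] open 1.0 gf 0.0 F [ 0.1 -0.9 -0.2] q [-13.  19. 102.  -0.  60. -13.]
438,-386,240,131,0 -> [-388.   -43.4    7.2] [-0.12 -0.02 -6.78]
```

Call:
apply_moves --rows '[{"x":-55,"y":-6,"z":0,"rx":0,"ry":0,"rz":-1,"claw":0},{"x":-110,"y":-12,"z":0,"rx":0,"ry":0,"rz":-2,"claw":0},{"x":-165,"y":-18,"z":0,"rx":0,"ry":0,"rz":-3,"claw":0},{"x":-220,"y":-24,"z":0,"rx":0,"ry":0,"rz":-4,"claw":0},{"x":-275,"y":-30,"z":0,"rx":0,"ry":0,"rz":-5,"claw":0},{"x":-330,"y":-37,"z":0,"rx":0,"ry":0,"rz":-6,"claw":0},{"x":-375,"y":-42,"z":0,"rx":0,"ry":0,"rz":-6.8,"claw":0},{"x":-388,"y":-43,"z":7,"rx":-0.1,"ry":0,"rz":-6.8,"claw":0},{"x":-388,"y":-43,"z":7,"rx":-0.1,"ry":0,"rz":-6.8,"claw":0},{"x":-388,"y":-43,"z":7,"rx":-0.1,"ry":0,"rz":-6.8,"claw":0}]'

```text
time_s: 40.8
position: [0.4389, -0.3846, 0.2467]
tcp_rot: [[-0.658, 0.753, -0.003], [0.753, 0.658, 0.002], [0.004, -0.001, -1.0]]
force: [-1.2, -0.0, 0.4]
opening: 0.998
grasp_force: 0.0
```

```bash
cat > dial.py <<'E'
from h import *
import sys
p,P=cloud('wrist');h=cv2.cvtColor(p,cv2.COLOR_RGB2HSV)
n=np.hypot(P[...,0]-.439,P[...,1]+.386)<.045
b=n&(P[...,2]>.096)&(P[...,2]<.112);q=P[b]
print('bar',b.sum(),cv2.minAreaRect((q[:,:2]*1000).astype(np.float32)) if b.sum()>20 else None)
w=b&(h[...,2]>140)
print('white on bar',w.sum(),(P[w].mean(0)*1000).round(1) if w.any() else None)
if len(sys.argv)>1: cv2.imwrite(f'pics/{sys.argv[1]}.png',p[:,:,::-1])
E
python3 dial.py d1; python3 g.py
```

```text
bar 795 ((435.39178466796875, -387.5782470703125), (14.034929275512695, 56.561824798583984), 47.96067810058594)
white on bar 0 None
t 40.85 [ 439.1 -384.7  247.1] open 1.0 gf 0.0 F [-0.3 -0.1 -0.3] q [-52.  27.  88.  -0.  65. -93.]
```

View pics/d1.png

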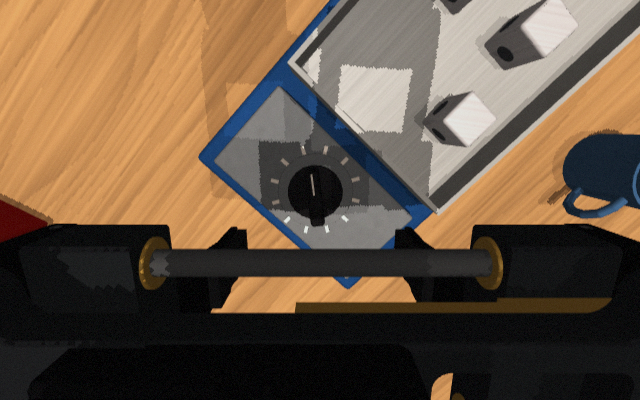

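```bash
python3 g.py 437,-387,125,138,0 437,-387,97,138,0
```

```text
t 40.85 [ 439.1 -384.7  247.1] open 1.0 gf 0.0 F [-0.3 -0.1 -0.3] q [-52.  27.  88.  -0.  65. -93.]
437,-387,125,138,0 -> [ -0.7  -3.  116.1] [-0.01 -0.03 -1.14]
437,-387,97,138,0 -> [ -0.7  -3.  144.1] [-0.01 -0.03 -1.14]
```

Call:
apply_moves --rows '[{"x":-1,"y":-3,"z":50,"rx":0,"ry":0,"rz":-1.1,"claw":130},{"x":-1,"y":-3,"z":100,"rx":0,"ry":0,"rz":-1.1,"claw":130},{"x":-1,"y":-3,"z":116,"rx":0,"ry":0,"rz":-1.1,"claw":130},{"x":-1,"y":-3,"z":135,"rx":0,"ry":0,"rz":-1.1,"claw":130},{"x":-1,"y":-3,"z":144,"rx":0,"ry":0,"rz":-1.1,"claw":130},{"x":-1,"y":-3,"z":144,"rx":0,"ry":0,"rz":-1.1,"claw":130},{"x":-1,"y":-3,"z":144,"rx":0,"ry":0,"rz":-1.1,"claw":255},{"x":-1,"y":-3,"z":144,"rx":0,"ry":0,"rz":-1.1,"claw":255},{"x":-1,"y":-3,"z":144,"rx":0,"ry":0,"rz":-1.1,"claw":255},{"x":-1,"y":-3,"z":144,"rx":0,"ry":0,"rz":-1.1,"claw":255}]'

```text
time_s: 42.1
position: [0.4364, -0.3906, 0.1038]
tcp_rot: [[-0.74, 0.672, -0.003], [0.672, 0.74, -0.002], [0.001, -0.004, -1.0]]
force: [-3.2, -3.3, 0.6]
opening: 0.157
grasp_force: 30.0
```

```bash
python3 -c "
from rig import *
s=read_state();print(s['opening'],s['force'],s['moment'],s['joint_positions'])"
```

```text
0.15726887478584378 [-3.18862417 -3.28274031  0.59422143] [-0.38747201  0.53148828  0.07482608] [ -52.65284693   38.48394441   94.41154364   -0.29436618   47.09451297
 -100.21500481]
```

Call:
apply_moves --rows '[{"x":0,"y":-3,"z":0,"rx":0,"ry":0,"rz":1.5,"claw":255},{"x":0,"y":-3,"z":0,"rx":0,"ry":0,"rz":3,"claw":255},{"x":0,"y":-3,"z":0,"rx":0,"ry":0,"rz":4.5,"claw":255},{"x":0,"y":-3,"z":0,"rx":0,"ry":0,"rz":6,"claw":255},{"x":0,"y":-3,"z":0,"rx":0,"ry":0,"rz":7.5,"claw":255},{"x":0,"y":-3,"z":0,"rx":0,"ry":0,"rz":9,"claw":255},{"x":0,"y":-3,"z":0,"rx":0,"ry":0,"rz":10.5,"claw":255},{"x":0,"y":-3,"z":0,"rx":0,"ry":0,"rz":12,"claw":255}]'

```text
time_s: 43.1
position: [0.4343, -0.3912, 0.1038]
tcp_rot: [[0.416, 0.909, -0.003], [0.909, -0.416, 0.001], [-0.0, -0.003, -1.0]]
force: [-2.1, 1.2, 3.6]
opening: 0.157
grasp_force: 30.0
```

```bash
cat > m.py <<'E'
from rig import *
import numpy as np
s=read_state();R=s['tcp_rot'];print('yaw x',np.degrees(np.arctan2(R[1,0],R[0,0])).round(1),'F',s['force'].round(1),'M',s['moment'].round(2),'q6',s['joint_positions'][5].round(1),'p',(s['position']*1000).round(1),'t',s['time_s'],s['opening'])
E
python3 m.py
```

```text
yaw x 65.4 F [-2.1  1.2  3.6] M [0.21 0.38 0.06] q6 -28.2 p [ 434.3 -391.2  103.8] t 43.1 0.1567141249467078
```

Call:
apply_moves --rows '[{"x":0,"y":0,"z":0,"rx":0,"ry":0,"rz":1.5,"claw":255},{"x":0,"y":0,"z":0,"rx":0,"ry":0,"rz":3,"claw":255},{"x":0,"y":0,"z":0,"rx":0,"ry":0,"rz":4.5,"claw":255},{"x":0,"y":0,"z":0,"rx":0,"ry":0,"rz":6,"claw":255},{"x":0,"y":0,"z":0,"rx":0,"ry":0,"rz":7,"claw":255},{"x":0,"y":0,"z":0,"rx":0,"ry":0,"rz":7,"claw":255}]'

```text
time_s: 43.85
position: [0.4333, -0.3906, 0.1038]
tcp_rot: [[0.914, 0.405, -0.006], [0.405, -0.914, 0.002], [-0.005, -0.004, -1.0]]
force: [-3.2, 2.1, 5.1]
opening: 0.168
grasp_force: 30.0
```

```bash
python3 m.py
```

```text
yaw x 23.9 F [-3.2  2.1  5.1] M [0.3  0.73 0.68] q6 13.4 p [ 433.3 -390.6  103.8] t 43.85 0.16764321816816793
```

Call:
apply_moves --rows '[{"x":0,"y":0,"z":0,"rx":0,"ry":0,"rz":0.6,"claw":255},{"x":0,"y":0,"z":0,"rx":0,"ry":0,"rz":0.6,"claw":255},{"x":0,"y":0,"z":0,"rx":0,"ry":0,"rz":0.6,"claw":255}]'

```text
time_s: 44.22
position: [0.4331, -0.3907, 0.1038]
tcp_rot: [[0.937, 0.348, -0.006], [0.348, -0.937, 0.002], [-0.005, -0.004, -1.0]]
force: [-4.1, 2.2, 5.1]
opening: 0.178
grasp_force: 32.8
```

```bash
python3 m.py
```

```text
yaw x 20.4 F [-4.1  2.2  5.1] M [0.27 0.83 0.84] q6 16.9 p [ 433.1 -390.7  103.8] t 44.225 0.177536736456726
```

At the stop: the moment rises and the jaws are being wedged open. The aligned stop yaw works out at about 26.3°, so the target is 116.3°.

Call:
apply_moves --rows '[{"x":0,"y":0,"z":0,"rx":0,"ry":0,"rz":-1.6,"claw":255},{"x":0,"y":0,"z":0,"rx":0,"ry":0,"rz":-3.2,"claw":255},{"x":0,"y":0,"z":0,"rx":0,"ry":0,"rz":-4.8,"claw":255},{"x":0,"y":0,"z":0,"rx":0,"ry":0,"rz":-6.4,"claw":255},{"x":0,"y":0,"z":0,"rx":0,"ry":0,"rz":-8,"claw":255},{"x":0,"y":0,"z":0,"rx":0,"ry":0,"rz":-9.6,"claw":255},{"x":0,"y":0,"z":0,"rx":0,"ry":0,"rz":-11.2,"claw":255},{"x":0,"y":0,"z":0,"rx":0,"ry":0,"rz":-12.8,"claw":255},{"x":0,"y":0,"z":0,"rx":0,"ry":0,"rz":-14.4,"claw":255},{"x":0,"y":0,"z":0,"rx":0,"ry":0,"rz":-16,"claw":255}]'

```text
time_s: 45.48
position: [0.4357, -0.3913, 0.1038]
tcp_rot: [[-0.444, 0.896, -0.0], [0.896, 0.444, 0.0], [0.0, 0.0, -1.0]]
force: [2.2, 2.7, 1.6]
opening: 0.16
grasp_force: 30.0
```

Call:
apply_moves --rows '[{"x":0,"y":0,"z":0,"rx":0,"ry":0,"rz":0,"claw":255},{"x":0,"y":0,"z":0,"rx":0,"ry":0,"rz":0,"claw":255}]'

```text
time_s: 45.72
position: [0.4357, -0.3913, 0.1037]
tcp_rot: [[-0.437, 0.899, -0.0], [0.899, 0.437, 0.0], [0.0, -0.0, -1.0]]
force: [3.3, 3.5, 3.6]
opening: 0.16
grasp_force: 30.0
```

```bash
python3 m.py
```

```text
yaw x 115.9 F [3.3 3.5 3.6] M [ 0.65 -0.68  0.02] q6 -78.8 p [ 435.7 -391.3  103.7] t 45.725 0.16010239129796608
```

Call:
apply_moves --rows '[{"x":0,"y":0,"z":0,"rx":0,"ry":0,"rz":0,"claw":130},{"x":0,"y":0,"z":0,"rx":0,"ry":0,"rz":0,"claw":130},{"x":0,"y":0,"z":0,"rx":0,"ry":0,"rz":0,"claw":130},{"x":0,"y":0,"z":-30,"rx":0,"ry":0,"rz":0,"claw":130},{"x":0,"y":0,"z":-90,"rx":0,"ry":0,"rz":0,"claw":130},{"x":0,"y":0,"z":-143,"rx":0,"ry":0,"rz":0,"claw":130},{"x":0,"y":0,"z":-143,"rx":0,"ry":0,"rz":0,"claw":130},{"x":0,"y":0,"z":-143,"rx":0,"ry":0,"rz":0,"claw":130}]'

```text
time_s: 46.72
position: [0.4346, -0.3914, 0.2459]
tcp_rot: [[-0.439, 0.898, -0.003], [0.898, 0.439, 0.0], [0.002, -0.002, -1.0]]
force: [-0.2, -0.5, -0.3]
opening: 0.492
grasp_force: 0.0
```

```bash
python3 dial.py d2
python3 - <<'E'
from h import *
for n in ('side','scene'):
  for x in pots(n)[0]: print(*x)
p,_=capture('scene');cv2.imwrite('pics/fin.png',cv2.resize(p[110:290,120:480,::-1],None,fx=2.2,fy=2.2))
a=cv2.imread('pics/d2.png')[100:300,200:440];b=cv2.resize(a,None,fx=1.65,fy=1.65)
c=cv2.imread('pics/fin.png');h=max(b.shape[0],1);cv2.imwrite('pics/fin2.png',np.vstack([c[:,:792][:380],np.pad(b,((0,0),(0,792-b.shape[1]),(0,0)))])[:600])
E
```

```text
bar 819 ((435.7831115722656, -387.6821594238281), (13.982588768005371, 57.29065704345703), 25.874509811401367)
white on bar 20 [ 429.3 -374.6  104.3]
[548.0, 164.0] [81.0, 58.0] 80.7 525 0.059 [0.007, 0.008, 0.008]
[413.0, 160.0] [81.0, 56.0] 89.3 554 0.0591 [0.006, 0.007, 0.008]
[550.0, 344.0] [82.0, 57.0] 76.4 788 0.0588 [0.007, 0.007, 0.009]
[421.0, 338.0] [81.0, 57.0] 76.8 861 0.0591 [0.006, 0.007, 0.008]
[423.0, 339.0] [80.0, 59.0] 76.6 243 0.0596 [0.058, 0.059, 0.06]
[417.0, 162.0] [81.0, 59.0] 88.6 272 0.06 [0.06, 0.06, 0.061]
[552.0, 344.0] [80.0, 61.0] 74.6 291 0.06 [0.06, 0.06, 0.06]
[549.0, 166.0] [81.0, 61.0] 80.9 343 0.0602 [0.061, 0.061, 0.061]
```

View pics/fin2.png

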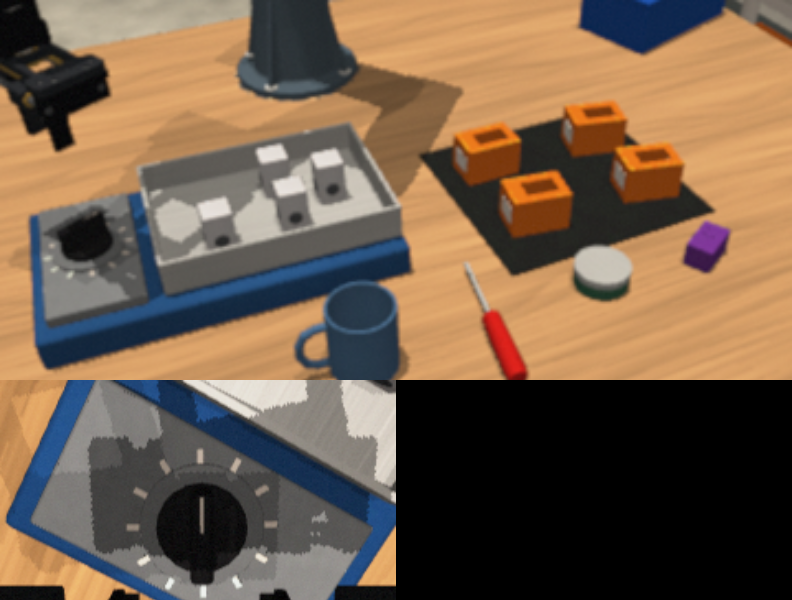

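The four castings stand in the tray and the four empty pots lie on the mat. In the wrist view the dial bar is at 115.9°, pointing straight at a white mark, 90° back from the stop.

```bash
python3 -c "
from rig import *
print(hand_in())"
```

```text
the job is handed in; nothing more can be done
None
```

I handed in the job after about 47 s of robot time: all four castings stand in the tray, the four empty pots lie on the mat, and the dial is set three clicks back from its clockwise stop. No verdict came back, and I inferred the stop position from the torque rise rather than reading it directly.

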